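# Reassemble the bean-paste strainer

## Robot

A 7-joint arm with a two-finger parallel gripper is mounted at the origin on the work surface. World frame = base frame: x ahead of the robot, y to its left, z up, the work surface at z = 0. Lengths are in m, angles in rad, forces in N, time in s.
With the tool pointing down it reaches from about 0.4 to 0.85 m from the base axis. Payload 10.4 kg.
Tool frame: the origin (TCP) lies at the very end of the fingers, on their centre line; the grasp point (between the pads) lies 19 mm behind it; x points along the fingers, z is the direction in which the jaws open and shut, and the axes are right-handed (so a half turn about x gives the same grasp; the last joint's range is limited). The gripper opens to 85 mm and grips with 20 to 120 N. Pads are 22 mm wide; open, the fingers measure 114 mm over their backs; the gripper's body (76 mm by 85 mm) begins 54 mm behind the grasp point. The pads swing forward as they close: fully open they stand 13 mm farther back than shut.
Start: joints at [1.098, 0.332, -0.065, 1.46, 0.022, 1.35, -0.088], TCP at [0.272, -0.563, 0.231] pointing down, gripper open.
Joint ranges: [-2.6, 2.6], [-0.5, 2.12], [-1.47, 1.34], [0.16, 2.42], [-1.27, 4.41], [0.06, 2.06], [-2.6, 2.6]. Speed limits (rad/s): [2.22, 2.22, 2.79, 2.79, 3.14, 3.14, 3.14].

## Interface

Orientations are given as a unit quaternion [x, y, z, w].
In Python, from workcell import telemetry, viewer, manip, spot_in, mark_of gives the robot as it stands. The module is installed in compiled form; this text tells all that it offers.
- The arm moves only by the shell command python3 -m crank 'ROWS' [FORCE]. ROWS is JSON, a list of rows, each a list of 3 entries, a list of its own where there are three numbers: the closure, from 0 (fully open) to 1 (shut), then the shift along the world's x, y, z in cm, then the turn, a rotation vector about the world's x, y, z in rad. A call has 1 to 12 rows; each row shifts and turns the commanded pose from where the row before left it; what a row does not reach is not made up. A row lasts 1/12 s, in which the tool goes at most 41.7 mm and 7.16 degrees, less where a joint would pass 70% of its speed; a pose out of reach is approached as far as the arm can. A call with a gripper value outside its range is refused whole. The fingers move at their own pace and stop on an object; FORCE is the grip in N (left out, the last holds). Time passes only in rows, so rows that do not move let the fingers close. It gives the time, the measured TCP pose, the force and the opening at its end, in the units of the state.
- telemetry.get_obs(): the state, without advancing time (a new reading comes with each control period).
- viewer.camera(name): name is "scene" or "top" or "wrist"; returns a dict with "frame" (384x512x3 uint8, red, green, blue), "intrinsics" (3x3 intrinsics, pixels), "cam_to_world" (4x4, takes a point from camera to world coordinates). Camera axes: x right, y up, looking along -z (the intrinsics and any distortion apply to the point x, -y, -z); pixel columns grow to the right and rows downward; lengths in m; the calibration is good to about 2 mm. The wrist camera is an equidistant fisheye: a pixel r from the principal point sees the ray r / f radians off the axis. A picture is of the moment at which its call begins. There is no depth.
- manip.hand_in(): hands the job in, once; it reports no verdict.
Trained networks look in a picture, given as the dict that the camera call returned (one of the last four; its "shot" number tells which), for a name from the list of things; names that differ only in an ending like _2 or _b are one class to them, and where a whole thing is asked for, a point or a joint stands for the part that bears it (a point fixed in the world has none). Each returns a list of dicts, best first, with "conf" (0 to 1); they miss things now and then, are a little off and sometimes report something else, mostly with a low value. They report only what shows in the picture. A call takes as long as a camera call. They do not tell look-alikes from the thing itself.
- spot_in(thing, picture): "location" ([x, y, z] in m, in the coordinates of the camera as it stood for that picture, good to about 4 mm: the middle of the surface that is visible of it).
- mark_of(thing, picture): "location" ([x, y, z] in m, in the coordinates of the camera as it stood for that picture, good to about 4 mm: a listed point, or the origin of a listed thing).
The state is a dict: "clock": time; "joint_pos": joint angles; "joint_velocities": joint speeds; "tau": joint torques, N m; "position": TCP position; "ee_rot": TCP orientation; "ft_force": force on the tool from outside, world axes, zero at the start; "torque": the same for the moment, N m; "grip_width": opening from 0.0 (shut) to 1.0 (fully open).
Only numpy, scipy, OpenCV 4.12 (cv2) and the standard library are available. Lean on these libraries where they do the work, as an engineer would, in place of code of your own. Each camera call takes 0.05 s, during which the arm holds its last target. There are 200 camera calls.

## Task

Put the washed bean-paste strainer back together: lay the sieve disc gently on its seat in the drum with one of its notches over the locating pin, so that it lies flat, put the wiper rotor right down on the square drive shaft, then fit the blue bayonet clamp ring over the cross pin and turn it clockwise until it grips the rotor - hand-tight, so that it stays tight by itself, but not forced. Leave the bowl, cup and spatula where they are.

Things in the scene. Friction and masses are not known exactly. Their poses are not given: they have to be found in the camera images.
- drum_seat (a point): Fixed small strainer, hopper off: round steel drum, inner diameter 160 mm, outer 172, rim 28 mm above this point, on a grey motor housing. This point: drum axis, level of the seat ledge on which the sieve lies. On its -x side stands the brass locating pin on the ledge (6 mm thick, domed, 71.5 mm from the axis, 9 mm high); z up.
- shaft_top (a point): Top of the upright drive shaft on the drum's axis, 58 mm above drum_seat; stopped at any angle, does not turn. Neck 14 mm round; from 22.5 mm down a 22 mm square whose diagonals are x and y; 37.5 mm down a copper spring washer, 34 mm round, on which the rotor rests (yields 0.1 mm per 15 N): worn or new, its level is up to 1.3 mm higher or lower, not measured.
- sieve_mid (a point): Loose perforated steel sieve disc, 150 mm across, 3 mm thick, 0.3 kg, with an upstanding collar round the bore to grip it by: outer diameter 53 mm, bore 44 mm, top 17 mm above the underside. Two opposite rim notches, 10 mm wide, 9.5 mm deep, along its x and -x. This point: on the axis, 8.5 mm above the underside. Lies collar up; z up.
- rotor_mid (a point): Loose wiper rotor, 0.42 kg: octagonal hub, 42 mm across flats (facing x, y and half-way between), 15.5 to 35.5 mm above the foot, with a 25 mm square through hole, sides facing x and y; three arms (top 22 mm above foot), white wipers out to 70 mm radius, on which it stands. Fits the shaft four ways, its x at 45 degrees to the cross pin. This point: on the axis, 17.75 mm above the foot.
- clamp_mid (a point): Loose blue hexagonal bayonet clamp ring, 0.2 kg, 52 mm across flats (two face y and -y), 20 mm high, open top; 16 mm bore, slot 9 mm wide along x for the cross pin (either way round). It drops on to the rotor hub; turned clockwise from above, its ramps rise 4.2 mm per rad, meet the pin after 0.6 to 1.3 rad, then tighten; hand-tight is about 0.5 N m. This point: on the axis, 10 mm above the foot.
- bowl: White bowl, 116 mm across, 55 mm high; origin under its centre. Leave alone.
- spatula: Wooden spatula, 200 mm long, lying flat; origin at its middle. Leave alone.
- cross_pin (a point): Centre of the brass cross pin through the shaft's neck, 7 mm below shaft_top; 6 mm thick, 29 mm long along its x axis.
- cup: Yellow plastic measuring cup, 72 mm across, 60 mm high; origin under its centre. Leave alone.
Not all that is in view belongs to the job. Leave any white look-alike of the part that bears clamp_mid alone. Of the things that look like the part that bears sieve_mid, the smaller one is meant.

How it is judged:
On the way, in this order (a step that is already met when the one before it is completed fails the run):
1. the sieve disc lies flat on its seat in the drum, a notch over the locating pin (horizontal distance between sieve_mid and drum_seat below 0.005 m and z of sieve_mid in the frame of drum_seat below 0.01 m and angle between sieve_mid's own z axis and vertical below 0.03 rad), for 0.2 s.
2. the wiper rotor is right down on the square of the shaft, above the sieve (horizontal distance between rotor_mid and shaft_top below 0.0035 m and z of rotor_mid in the frame of shaft_top below -0.0325 m and angle between rotor_mid's own z axis and vertical below 0.04 rad), for 0.2 s.
At the end, for the whole second after the job is handed in: Sieve flat on its seat (within 5 mm of the axis and 1.5 mm of the seat), rotor and clamp ring on the shaft (within 3.5 mm, upright, right down), the clamp ring pressing the rotor with over 10 N by itself, all at rest and let go (all of step 1 and all of step 2 and horizontal distance between clamp_mid and shaft_top below 0.0035 m and z of clamp_mid in the frame of shaft_top below -0.0045 m and angle between clamp_mid's own z axis and vertical below 0.05 rad and contact force between clamp and rotor above 10 N and linear speed of each of clamp, rotor, sieve below 0.01 m/s); the robot touches nothing.
It fails at once if the clamp ring is forced: it presses the rotor with more than 60 N (contact force between clamp and rotor above 60 N).
It fails at once if the sieve is rammed or dropped on its seat: more than 50 N between it and the strainer (contact force between sieve and strainer above 50 N).
It fails at once if a bystander is moved by more than 30 mm (distance of any of bowl, cup, spatula from where it was at the start of the episode above 0.03 m).
It also fails if it takes over 72 s, if anything falls off the work surface, if the arm or the gripper's body presses on something with over 40 N, if the wrist force passes 120 N, or if a joint passes its speed limit or range.

## Working session

There is one attempt and no reset: what is moved stays moved. The work goes in short steps, Python scripts to look and compute and a shell command to move; the robot and the scene stay as the last step left them, time stands still between calls to the robot, and variables do not carry over. Pictures are saved under pics/ and viewed, about 8 in all and at most 12, crops included, and the job is handed in when it is done.

```bash
mkdir -p pics
cat > h.py <<'E'
import numpy as np, cv2
from workcell import telemetry, viewer, manip, spot_in, mark_of
from scipy.spatial.transform import Rotation as R
def look(cam,names,save=None,fn=mark_of):
    p=viewer.camera(cam); T=np.array(p["cam_to_world"])
    for n in names:
        for d in fn(n,p)[:4]:
            l=T[:3,:3]@np.array(d["location"])+T[:3,3]
            print(cam,n,round(d["conf"],2),np.round(l,4), {k:v for k,v in d.items() if k not in("conf","location")} )
    if save: cv2.imwrite("pics/"+save,p["frame"][:,:,::-1])
    return p
def proj(p,X):
    T=np.array(p["cam_to_world"]);c=T[:3,:3].T@(np.array(X)-T[:3,3]);K=np.array(p["intrinsics"])
    return K[0,0]*c[0]/-c[2]+K[0,2],K[1,1]*-c[1]/-c[2]+K[1,2]
def st():
    o=telemetry.get_obs(); r=R.from_quat(o["ee_rot"]).as_matrix()
    print("t",round(o["clock"],2),"pos",np.round(o["position"],4),"x",np.round(r[:,0],3),"z",np.round(r[:,2],3),"F",np.round(o["ft_force"],1),"M",np.round(o["torque"],2),"g",round(o["grip_width"],3),"q",np.round(o["joint_pos"],2))
E
python3 - <<'E'
from h import *
st()
N=["drum_seat","shaft_top","sieve_mid","rotor_mid","clamp_mid","cross_pin","bowl","cup","spatula"]
a=look("scene",N,"s1.png"); b=look("top",N)
cv2.imwrite("pics/t1.png",b["frame"][:,:,::-1])
print(a["cam_to_world"],a["intrinsics"]); print(b["cam_to_world"],b["intrinsics"])
E
```

```text
t 0.0 pos [ 0.2716 -0.5625  0.2305] x [-0.001  0.001 -1.   ] z [ 0.435 -0.901 -0.001] F [ 0.3  0.1 -0.5] M [ 0.   -0.01  0.02] g 1.0 q [ 1.1   0.33 -0.06  1.46  0.02  1.35 -0.09]
scene drum_seat 0.66 [0.5288 0.0209 0.0889] {}
scene shaft_top 0.69 [0.5307 0.0137 0.1436] {}
scene sieve_mid 0.85 [ 0.4836 -0.6011  0.0132] {}
scene sieve_mid 0.81 [ 0.3988 -0.3715  0.0089] {}
scene rotor_mid 0.88 [0.561  0.3    0.0171] {}
scene clamp_mid 0.73 [ 0.6246 -0.1482  0.009 ] {}
scene clamp_mid 0.69 [ 0.5809 -0.2561  0.0133] {}
scene clamp_mid 0.4 [0.7057 0.1853 0.0021] {}
scene cross_pin 0.49 [0.5265 0.0184 0.1382] {}
scene bowl 0.85 [ 0.4489  0.4152 -0.0013] {}
scene cup 0.87 [0.7057 0.1851 0.0024] {}
scene spatula 0.56 [ 0.7165 -0.021  -0.0048] {}
top drum_seat 0.93 [0.5296 0.0171 0.0869] {}
top shaft_top 0.61 [0.5299 0.013  0.146 ] {}
top shaft_top 0.45 [0.7033 0.188  0.0016] {}
top sieve_mid 0.97 [ 0.3906 -0.3767  0.0049] {}
top sieve_mid 0.67 [ 0.4824 -0.6059  0.0097] {}
top rotor_mid 0.71 [0.5584 0.294  0.022 ] {}
top clamp_mid 0.7 [ 0.583  -0.2493  0.0092] {}
top clamp_mid 0.51 [ 0.6231 -0
[... 200 characters left out ...]
la 0.86 [ 0.7193 -0.0208  0.0008] {}
[[-0.64921761 -0.46628087  0.60091485  1.2611023 ]
 [ 0.76035546 -0.37772452  0.52837842  0.48420044]
 [-0.01939247  0.79994146  0.59976461  0.78672373]
 [ 0.          0.          0.          1.        ]] [[365.52277747   0.         250.36287112]
 [  0.         365.52277747 188.16059763]
 [  0.           0.           1.        ]]
[[ 0.02299292  0.99097973 -0.1320246   0.38647651]
 [-0.99972872  0.02230033 -0.00672233 -0.08638892]
 [-0.0037175   0.13214335  0.99122364  1.40494153]
 [ 0.          0.          0.          1.        ]] [[394.61722922   0.         260.82714126]
 [  0.         394.61722922 198.58470661]
 [  0.           0.           1.        ]]
```

Run:
```python
import cv2
im=cv2.imread("pics/t1.png");cv2.imwrite("pics/t1b.png",cv2.resize(im,(800,600),interpolation=cv2.INTER_CUBIC))
```

```text
(no output)
```

View pics/t1b.png

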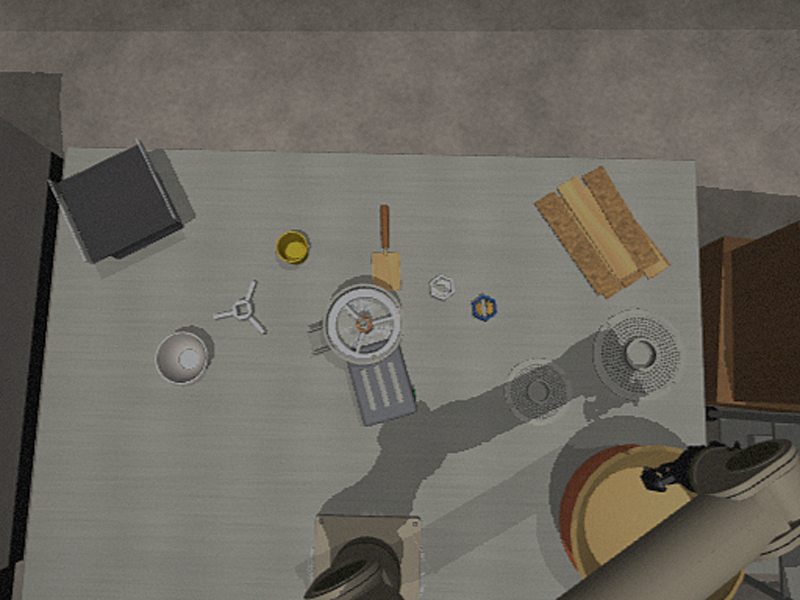

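The top view shows the smaller sieve at about (538,388), the blue clamp at (484,307), the white look-alike at (442,287), the rotor at (242,310) and the drum at (365,325). The large sieve at (638,353) is the decoy. I'll move above the small sieve and look from the wrist.

```bash
cat >> h.py <<'E'
def rect(p,c,z,half,n=400,fish=True):
    """orthographic patch: column -> world x+, row up -> world y+, at plane z"""
    T=np.array(p["cam_to_world"]);K=np.array(p["intrinsics"])
    u=np.linspace(-half,half,n); X,Y=np.meshgrid(c[0]+u,c[1]-u)
    P=np.stack([X,Y,np.full_like(X,z)],-1)-T[:3,3]; C=P@T[:3,:3]
    x,y,d=C[...,0],-C[...,1],-C[...,2]; rr=np.hypot(x,y)+1e-12
    k=np.arctan2(rr,d)/rr if fish else 1/d
    return cv2.remap(p["frame"],(K[0,0]*x*k+K[0,2]).astype(np.float32),(K[1,1]*y*k+K[1,2]).astype(np.float32),cv2.INTER_CUBIC)[:,:,::-1]
def save(n,*ims): cv2.imwrite("pics/"+n,np.hstack(ims))
E
python3 -m crank '[[0,[2,3.5,1],[0,0,0]],[0,[2,3.5,1],[0,0,0]],[0,[2,3.5,0],[0,0,0]],[0,[2,3.5,0],[0,0,0]],[0,[2,3.0,0],[0,0,0]],[0,[1.8,1.8,0],[0,0,0]],[0,[0,0,0],[0,0,0]],[0,[0,0,0],[0,0,0]]]'
python3 - <<'E'
from h import *
st()
p=look("wrist",["sieve_mid","clamp_mid"]); T=p["cam_to_world"]; print(np.round(T,3),p["intrinsics"][0])
np.savez("w1.npz",**{k:np.array(p[k]) for k in("frame","intrinsics","cam_to_world")})
save("w1.png",p["frame"][:,:,::-1][:384],cv2.resize(rect(p,(.392,-.375),.003,.1),(384,384))[:,:288] if 0 else cv2.resize(rect(p,(.392,-.375),.003,.1),(284,284))[np.r_[0:284,np.zeros(100,int)]])
E
```

```text
clock: 1.67
position: [0.3908, -0.3737, 0.2516]
ee_rot: [0.375, 0.599, -0.375, 0.6]
ft_force: [-1.0, -0.2, -0.1]
grip_width: 1.001
t 1.67 pos [ 0.3908 -0.3737  0.2516] x [ 0. -0. -1.] z [ 0.438 -0.899  0.001] F [-1.  -0.2 -0.1] M [-0.03  0.04  0.02] g 1.001 q [ 0.87  0.15 -0.21  1.65  0.03  1.35 -0.46]
wrist sieve_mid 0.94 [ 0.3882 -0.3758  0.0107] {}
wrist sieve_mid 0.87 [ 0.4864 -0.6047  0.014 ] {}
[[ 0.439  0.857  0.271  0.461]
 [-0.899  0.418  0.134 -0.341]
 [ 0.002 -0.302  0.953  0.394]
 [ 0.     0.     0.     1.   ]] [297.31863964   0.         254.91619554]
```

View pics/w1.png

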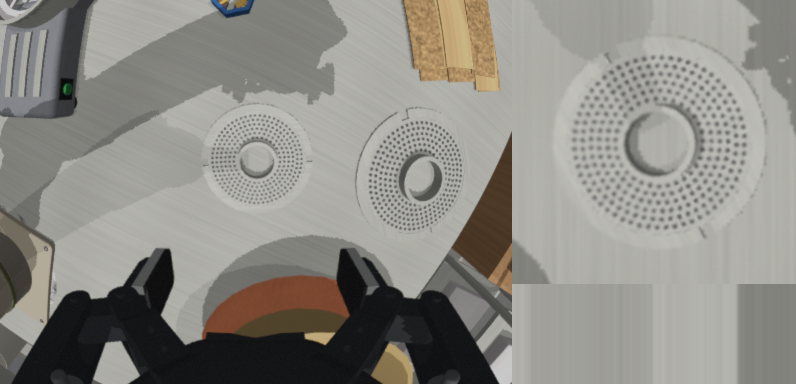

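Run:
```python
from h import *
p=dict(np.load("w1.npz"))
r=rect(p,(.392,-.376),.003,.09,600)
g=cv2.GaussianBlur(cv2.cvtColor(r,cv2.COLOR_BGR2GRAY),(7,7),0)
print(cv2.HoughCircles(g,cv2.HOUGH_GRADIENT_ALT,1.5,50,param1=60,param2=.5,minRadius=235,maxRadius=265))
r2=rect(p,(.392,-.376),.017,.09,600); g2=cv2.GaussianBlur(cv2.cvtColor(r2,cv2.COLOR_BGR2GRAY),(7,7),0)
print(cv2.HoughCircles(g2,cv2.HOUGH_GRADIENT_ALT,1.5,20,param1=60,param2=.4,minRadius=60,maxRadius=100))
save("sv.png",r)
```

```text
None
[[[318.       295.5       67.32019 ]
  [318.       295.5       75.737656]]]
```

View pics/sv.png

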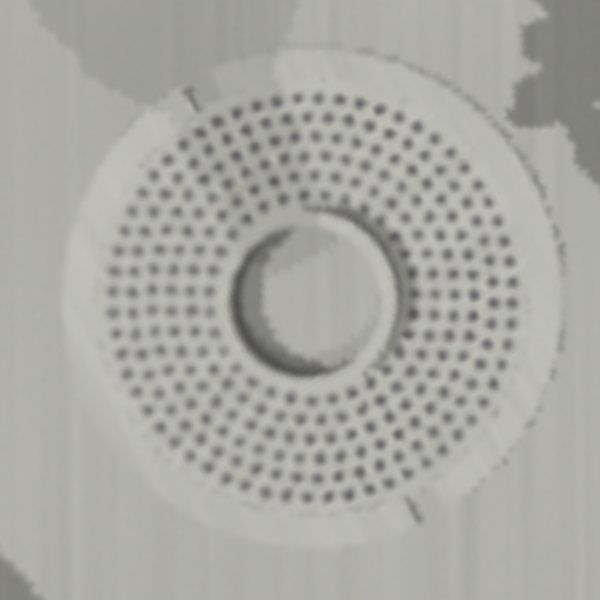

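The sieve patch puts the centre near pixel (313,298), which is (0.396, -0.375). The notch walls at (192,98) and (415,512) give a notch axis of about 118.3°.

```bash
python3 -m crank '[[0.18,[0.5,-0.1,-3.5],[0,0,0]],[0.18,[0,0,-4],[0,0,0]],[0.18,[0,0,-4],[0,0,0]],[0.18,[0,0,-4],[0,0,0]],[0.18,[0,0,-3.5],[0,0,0]],[0.18,[0,0,-2.5],[0,0,0]],[0.18,[0,0,0],[0,0,0]],[0.18,[0,0,0],[0,0,0]]]' 40
python3 - <<'E'
from h import *
st()
p=look("wrist",["sieve_mid"],"w2.png")
E
```

```text
clock: 2.48
position: [0.3935, -0.3763, 0.0358]
ee_rot: [0.376, 0.599, -0.376, 0.598]
ft_force: [0.5, 0.2, 1.0]
grip_width: 0.821
t 2.48 pos [ 0.3935 -0.3763  0.0358] x [-0.002  0.001 -1.   ] z [ 0.433 -0.901 -0.002] F [0.5 0.2 1. ] M [-0.05  0.01  0.03] g 0.821 q [ 0.85  0.37 -0.2   1.86  0.09  0.92 -0.51]
```

View pics/w2.png

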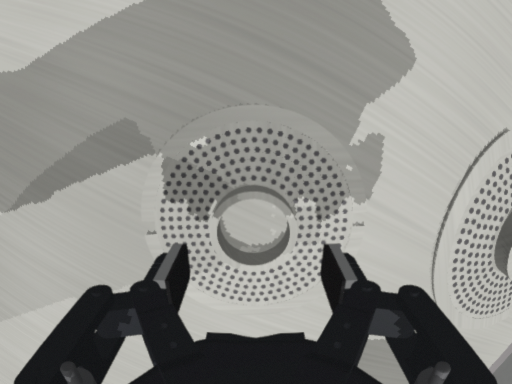

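The collar (x 217–292) is centred between the fingers (185–325). I'll check the depth direction numerically.

```bash
python3 - <<'E'
from h import *
p=viewer.camera("wrist")
r2=rect(p,(.395,-.376),.017,.045,600); g2=cv2.GaussianBlur(cv2.cvtColor(r2,cv2.COLOR_BGR2GRAY),(9,9),0)
for pr in(.7,.5,.3):
  c=cv2.HoughCircles(g2,cv2.HOUGH_GRADIENT_ALT,1.5,5,param1=60,param2=pr,minRadius=130,maxRadius=190)
  if c is not None:
    for x,y,r in c.reshape(-1,3): print(pr,.395+(x-300)*.15e-3,-.376-(y-300)*.15e-3,r*.15)
E
python3 -m crank '[[0.18,[0,0,-1.5],[0,0,0]],[0.18,[0,0,-1],[0,0,0]],[0.18,[0,0,-0.4],[0,0,0]],[0.18,[0,0,0],[0,0,0]],[0.18,[0,0,0],[0,0,0]]]'
```

```text
0.7 0.3968 -0.37465 22.06491
0.5 0.3968 -0.37465 22.059605
0.3 0.3968 -0.37465 22.05028
clock: 3.05
position: [0.3949, -0.376, 0.0078]
ee_rot: [0.376, 0.599, -0.376, 0.599]
ft_force: [0.5, 0.2, -0.3]
grip_width: 0.82
```

```bash
python3 -m crank '[[0.18,[0.2,0.12,-0.3],[0,0,0]],[0.3,[0,0,0],[0,0,0]],[0.5,[0,0,0],[0,0,0]],[0.6,[0,0,0],[0,0,0]],[0.6,[0,0,0],[0,0,0]],[0.6,[0,0,0],[0,0,0]],[0.6,[0,0,0],[0,0,0]]]' 60
python3 -m crank '[[0.6,[0,0,1],[0,0,0]],[0.6,[0,0,2],[0,0,0]],[0.6,[0,0,3],[0,0,0]],[0.6,[0,0,4],[0,0,0]],[0.6,[0,0,4],[0,0,0]],[0.6,[0,0,4],[0,0,0]],[0.6,[0,0,4],[0,0,0]],[0.6,[0,0,0],[0,0,0]],[0.6,[0,0,0],[0,0,0]]]'
python3 - <<'E'
from h import *
st()
p=look("wrist",["sieve_mid"]);look("scene",["sieve_mid"])
E
```

```text
clock: 3.63
position: [0.3971, -0.3744, 0.0051]
ee_rot: [0.376, 0.599, -0.376, 0.599]
ft_force: [-1.3, 3.3, 7.0]
grip_width: 0.593
clock: 4.38
position: [0.3975, -0.3753, 0.2271]
ee_rot: [0.376, 0.597, -0.376, 0.601]
ft_force: [0.1, -0.2, -3.9]
grip_width: 0.598
t 4.38 pos [ 0.3975 -0.3753  0.2271] x [ 0.004 -0.003 -1.   ] z [ 0.435 -0.901  0.005] F [ 0.1 -0.2 -3.9] M [0.02 0.02 0.02] g 0.598 q [ 0.86  0.17 -0.21  1.67  0.04  1.3  -0.48]
wrist sieve_mid 0.83 [ 0.4872 -0.6045  0.0132] {}
scene sieve_mid 0.82 [ 0.4834 -0.6052  0.0124] {}
scene sieve_mid 0.71 [ 0.3987 -0.3726  0.226 ] {}
```

```bash
python3 -m crank '[[0.6,[1.4,2,0.5],[0,0,0.11]],[0.6,[1.4,2,0.5],[0,0,0.11]],[0.6,[1.4,2,0.5],[0,0,0.11]],[0.6,[1.4,2,0.5],[0,0,0.11]],[0.6,[1.4,2,0.5],[0,0,0.11]],[0.6,[1.4,2,0.5],[0,0,0.11]],[0.6,[1.4,2,0.5],[0,0,0.11]],[0.6,[1.4,2,0.5],[0,0,0.11]],[0.6,[1.4,2,0.5],[0,0,0.11]],[0.6,[1.4,2,0.5],[0,0,0.11]],[0.6,[1.4,2,0],[0,0,0.11]],[0.6,[0.8,1,0],[0,0,0.12]]]'
python3 -m crank '[[0.6,[0,0,0],[0,0,0]],[0.6,[0,0,0],[0,0,0]]]'
python3 - <<'E'
from h import *
st()
p=look("wrist",["drum_seat","shaft_top","cross_pin"]);
np.savez("w3.npz",**{k:np.array(p[k]) for k in("frame","intrinsics","cam_to_world")})
save("w3.png",p["frame"][:,:,::-1],cv2.resize(rect(p,(.53,.015),.096,.09,288),(288,288))[np.r_[0:288,np.zeros(96,int)]])
E
```

```text
clock: 5.58
position: [0.5596, -0.1412, 0.2731]
ee_rot: [-0.076, 0.703, 0.078, 0.703]
ft_force: [0.4, -0.6, -4.2]
grip_width: 0.592
clock: 5.75
position: [0.5584, -0.1441, 0.2728]
ee_rot: [-0.073, 0.704, 0.074, 0.702]
ft_force: [-0.7, -0.4, -4.0]
grip_width: 0.6
t 5.75 pos [ 0.5584 -0.1441  0.2728] x [-0.002  0.001 -1.   ] z [ 0.978  0.207 -0.002] F [-0.7 -0.4 -4. ] M [-0.07  0.07 -0.01] g 0.6 q [ 0.61  0.25 -0.52  1.51  0.12  1.42  0.29]
wrist drum_seat 0.62 [0.529  0.0146 0.0834] {}
wrist shaft_top 0.92 [0.5265 0.016  0.1412] {}
```

View pics/w3.png

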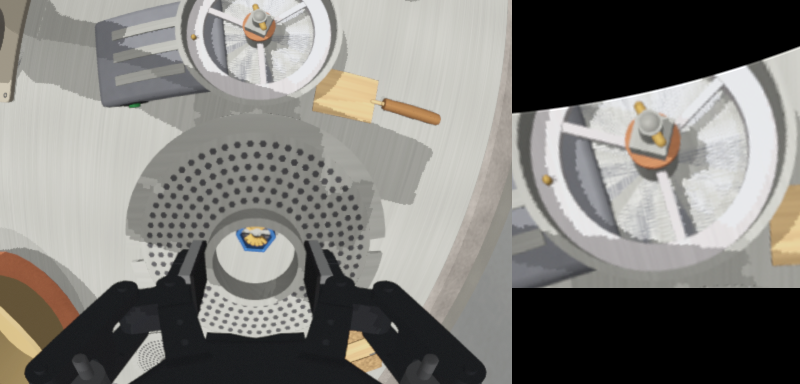

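```bash
cat >> h.py <<'E'
def ray(p,u,v,z,fish=True):
    T=np.array(p["cam_to_world"]);K=np.array(p["intrinsics"])
    x,y=(u-K[0,2])/K[0,0],(v-K[1,2])/K[1,1]; r=np.hypot(x,y)
    d=np.array([x*np.sin(r)/r,-y*np.sin(r)/r,-np.cos(r)]) if fish else np.array([x,-y,-1.])
    d=T[:3,:3]@d; return T[:3,3]+d*(z-T[2,3])/d[2]
E
python3 - <<'E'
from h import *
p=dict(np.load("w3.npz"))
f=p["frame"].astype(int)
s=(f[...,0]-f[...,2])[28:46,184:204]; yy,xx=np.nonzero(s>60); pin=(xx.mean()+184,yy.mean()+28); print(pin,len(xx))
P=ray(p,*pin,.0925); print("pin",P)
hs=cv2.cvtColor(p["frame"],cv2.COLOR_RGB2HSV)
# drum rim circle fit, z=.1145
for z,lo,hi,nm in((.1145,155,178,"rim"),(.1145,10,10,"")):
  if not nm: continue
  r=rect(p,(.53,.015),z,.1,800); g=cv2.GaussianBlur(cv2.cvtColor(r,cv2.COLOR_BGR2GRAY),(7,7),0)
  c=cv2.HoughCircles(g,cv2.HOUGH_GRADIENT_ALT,1.5,3,param1=100,param2=.3,minRadius=300,maxRadius=355)
  if c is not None:
    for x,y,rr in c.reshape(-1,3): print(nm,.53+(x-400)*.25e-3,.015-(y-400)*.25e-3,rr*.25)
big=cv2.resize(p["frame"][0:110,170:350],(720,440),interpolation=cv2.INTER_CUBIC)[:,:,::-1]
save("drum.png",big)
# held sieve collar, top z=TCP+.012
zc=.2728+.0119
r=rect(p,(.558,-.144),zc,.05,600);g=cv2.GaussianBlur(cv2.cvtColor(r,cv2.COLOR_BGR2GRAY),(7,7),0)
c=cv2.HoughCircles(g,cv2.HOUGH_GRADIENT_ALT,1.5,3,param1=60,param2=.3,minRadius=120,maxRadius=170)
if c is not None:
  for x,y,rr in c.reshape(-1,3): print("collar",.558+(x-300)/6000,-.144-(y-300)/6000,rr/6)
n=ray(p,372,256,.2728-.002);print("notch",n)
E
```

```text
(np.float64(192.88888888888889), np.float64(36.27777777777778)) 18
pin [ 0.46060008 -0.00660596  0.0925    ]
collar 0.55625004 -0.14199999 26.18075
collar 0.55925006 -0.14725 21.77565
collar 0.56075 -0.1435 24.02585
collar 0.5565 -0.137 21.452456
collar 0.55600005 -0.14299999 23.032133
collar 0.56025004 -0.14549999 26.17102
collar 0.55525005 -0.1505 26.36075
collar 0.55275005 -0.15525 26.093536
collar 0.55075 -0.144 26.22397
collar 0.5515 -0.137 24.329294
collar 0.563 -0.14299999 22.43101
notch [ 0.62720365 -0.13600478  0.2708    ]
```

View pics/drum.png

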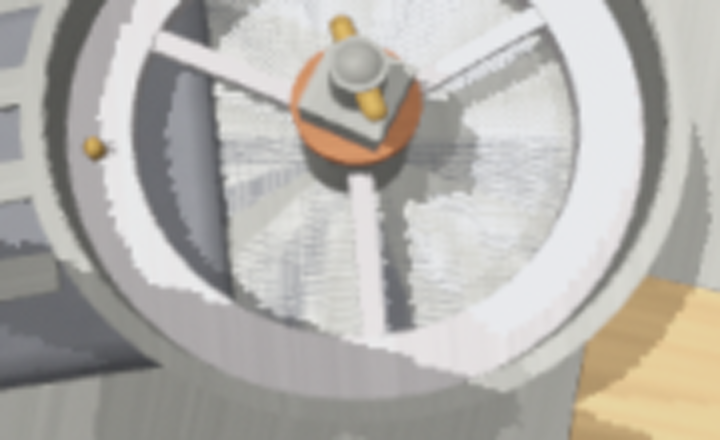

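Run:
```python
from h import *
p=dict(np.load("w3.npz"))
q=lambda u,v,z: ray(p,170+u/4,v/4,z)
for dz in(-.002,0,.002):
  s=q(357,63,.1445+dz);w=q(357,105,.107+dz);P=ray(p,192.9,36.5,.0935+dz)
  a=q(341,27,.1375+dz);b=q(374,106,.1375+dz)
  c=(s+w)/2
  print(np.round([s,w,P],4).tolist(),"pin r",np.hypot(*(P-c)[:2]),np.degrees(np.arctan2(*(P-c)[1::-1])),"cross",np.degrees(np.arctan2(*(b-a)[1::-1])),np.linalg.norm(b-a),((a+b)/2)[:2])
```

```text
[[0.5288, 0.014, 0.1425], [0.5293, 0.0138, 0.105], [0.4604, -0.0067, 0.0915]] pin r 0.07160730637069804 -163.32602205969414 cross -57.41510235707 0.02170616552819174 [0.52865821 0.01536664]
[[0.5289, 0.0134, 0.1445], [0.5294, 0.0132, 0.107], [0.4609, -0.0071, 0.0935]] pin r 0.07115821856125969 -163.3739738374614 cross -57.41510235706974 0.021551219344675167 [0.52876078 0.0147617 ]
[[0.529, 0.0128, 0.1465], [0.5294, 0.0127, 0.109], [0.4614, -0.0074, 0.0955]] pin r 0.0707091812261888 -163.42253468334164 cross -57.415102357069706 0.021396273161158514 [0.52886334 0.01415676]
```

Run:
```python
from h import *
p=dict(np.load("w3.npz"))
r=rect(p,(.5584,-.1441),.2708,.085,600)
for a in(14.5,):
  for s in(0,180):
    t=np.radians(a+s); c=(int(300+np.cos(t)*79/.2833),int(300-np.sin(t)*79/.2833)); cv2.circle(r,c,3,(0,0,255),-1)
cv2.circle(r,(300,300),265,(0,255,0),1)
save("held.png",r)
```

```text
Traceback (most recent call last):
cv2.error: OpenCV(4.12.0) :-1: error: (-5:Bad argument) in function 'circle'
> Overload resolution failed:
>  - Layout of the output array img is incompatible with cv::Mat
>  - Expected Ptr<cv::UMat> for argument 'img'
```

Run:
```python
from h import *
p=dict(np.load("w3.npz"))
r=rect(p,(.5584,-.1441),.2708,.085,600).copy()
for a in(14.5,):
  for s in(0,180):
    t=np.radians(a+s); c=(int(300+np.cos(t)*79/.2833),int(300-np.sin(t)*79/.2833)); cv2.circle(r,c,3,(0,0,255),-1)
cv2.circle(r,(300,300),265,(0,255,0),1)
save("held.png",r)
```

```text
(no output)
```

View pics/held.png

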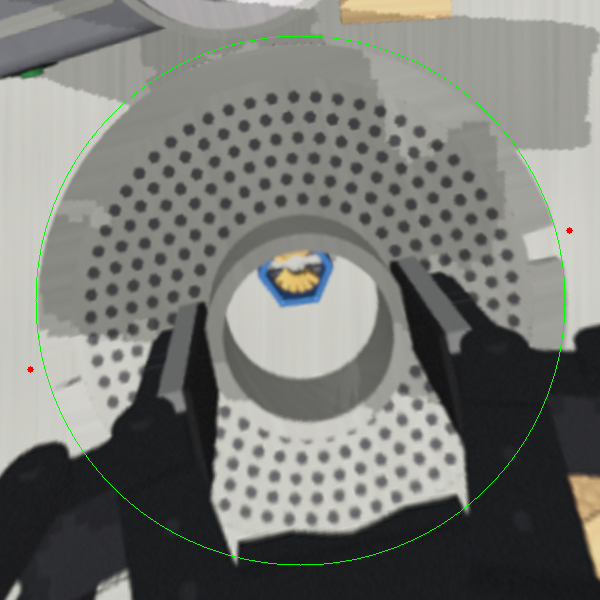

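The green circle and the visible notch walls, (68,383) and (545,258), confirm the sieve is centred in the grip with its notch axis at about 14.6°. The drum pin is at 16.6°+180°. Next I'll go above the drum.

```bash
python3 -m crank '[[0.6,[-0.5,3,0],[0,0,0.035]],[0.6,[-0.5,3,0],[0,0,0]],[0.6,[-0.5,3,0],[0,0,0]],[0.6,[-0.5,3,-1],[0,0,0]],[0.6,[-0.5,2.3,-2],[0,0,0]],[0.6,[-0.44,1.5,-2],[0,0,0]],[0.6,[0,0,-2],[0,0,0]],[0.6,[0,0,0],[0,0,0]],[0.6,[0,0,0],[0,0,0]],[0.6,[0,0,0],[0,0,0]]]'
python3 - <<'E'
from h import *
st()
p=viewer.camera("wrist")
np.savez("w4.npz",**{k:np.array(p[k]) for k in("frame","intrinsics","cam_to_world")})
save("w4.png",p["frame"][:,:,::-1])
look("top",["shaft_top","sieve_mid"])
E
```

```text
clock: 6.78
position: [0.53, 0.0122, 0.2055]
ee_rot: [-0.085, 0.701, 0.085, 0.702]
ft_force: [0.7, -0.3, -3.2]
grip_width: 0.597
t 6.78 pos [0.53   0.0122 0.2055] x [ 0.001 -0.    -1.   ] z [0.971 0.239 0.001] F [ 0.7 -0.3 -3.2] M [-0.   -0.03 -0.02] g 0.597 q [ 0.45  0.19 -0.63  1.72  0.12  1.26  0.04]
top sieve_mid 0.83 [ 0.4824 -0.6048  0.0135] {}
top sieve_mid 0.79 [0.5272 0.0102 0.2066] {}
```

View pics/w4.png

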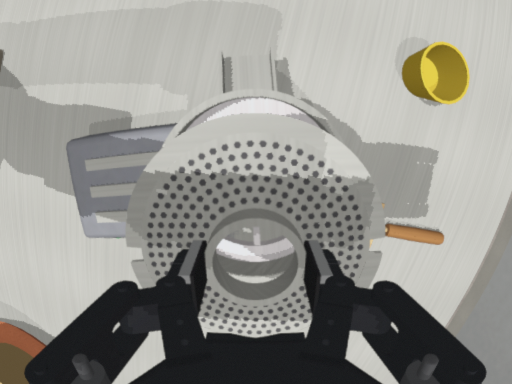

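```bash
python3 -m crank '[[0.6,[-0.1,0.16,-1.5],[0,0,0]],[0.6,[0,0,-2],[0,0,0]],[0.6,[0,0,-2],[0,0,0]],[0.6,[0,0,-1.5],[0,0,0]],[0.6,[0,0,-1],[0,0,0]],[0.6,[0,0,0],[0,0,0]],[0.6,[0,0,0],[0,0,0]],[0.6,[0,0,0],[0,0,0]]]'
python3 - <<'E'
from h import *
st()
p=viewer.camera("wrist")
np.savez("w5.npz",**{k:np.array(p[k]) for k in("frame","intrinsics","cam_to_world")})
save("w5.png",p["frame"][:,:,::-1])
E
```

```text
clock: 7.65
position: [0.5292, 0.015, 0.1256]
ee_rot: [-0.086, 0.701, 0.086, 0.702]
ft_force: [-0.2, 0.7, -2.9]
grip_width: 0.594
t 7.65 pos [0.5292 0.015  0.1256] x [ 0.002  0.    -1.   ] z [0.97  0.241 0.002] F [-0.2  0.7 -2.9] M [-0.02 -0.07  0.05] g 0.594 q [ 0.43  0.27 -0.62  1.82  0.17  1.11 -0.  ]
```

View pics/w5.png

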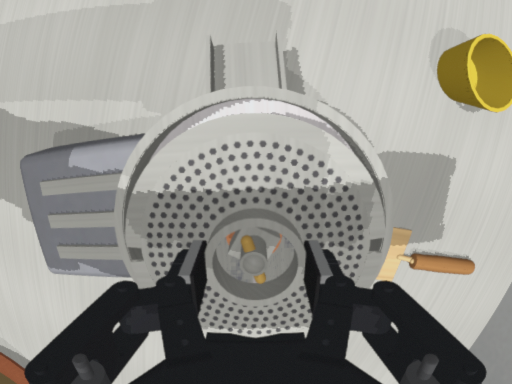

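The shaft top at (255,262) shows through the bore, and the rim (116–391) is symmetric about the tool. Next comes a gentle descent (9 pictures viewed so far).

```bash
python3 - <<'E'
from h import *
p=dict(np.load("w5.npz"))
print("shaft",ray(p,255,262,.1445))
r=rect(p,(.529,.0138),.1146,.1,800);g=cv2.GaussianBlur(cv2.cvtColor(r,cv2.COLOR_BGR2GRAY),(7,7),0)
c=cv2.HoughCircles(g,cv2.HOUGH_GRADIENT_ALT,1.5,3,param1=60,param2=.15,minRadius=300,maxRadius=355)
if c is not None:
  for x,y,rr in c.reshape(-1,3)[:6]: print("rim",.529+(x-400)*.25e-3,.0138-(y-400)*.25e-3,rr*.25)
E
python3 -m crank '[[0.6,[0,-0.08,-0.8],[0,0,0]],[0.6,[0,0,-0.8],[0,0,0]],[0.6,[0,0,-0.6],[0,0,0]],[0.6,[0,0,-0.3],[0,0,0]],[0.6,[0,0,0],[0,0,0]],[0.6,[0,0,0],[0,0,0]]]'
```

```text
shaft [0.52839255 0.01889881 0.1445    ]
rim 0.53025 0.01255 80.63224
rim 0.53249997 0.00017499924 85.08754
clock: 8.2
position: [0.5282, 0.0142, 0.0991]
ee_rot: [-0.086, 0.702, 0.086, 0.702]
ft_force: [0.1, 0.2, -2.1]
grip_width: 0.59
```

```bash
python3 -m crank '[[0.6,[0.05,0,-0.15],[0,0,0]],[0.6,[0,0,-0.15],[0,0,0]],[0.6,[0,0,-0.1],[0,0,0]],[0.6,[0,0,0],[0,0,0]],[0.6,[0,0,0],[0,0,0]]]'; python3 -c "
from h import *
st()"
```

```text
clock: 8.62
position: [0.5288, 0.0142, 0.0953]
ee_rot: [-0.086, 0.702, 0.086, 0.702]
ft_force: [-0.0, 0.8, -3.5]
grip_width: 0.594
t 8.62 pos [0.5288 0.0142 0.0953] x [ 0.  0. -1.] z [0.97  0.242 0.   ] F [-0.   0.8 -3.5] M [ 0.17 -0.03 -0.05] g 0.594 q [ 0.42  0.31 -0.61  1.85  0.2   1.05 -0.02]
```

```bash
python3 -m crank '[[0.6,[0,0,-0.1],[0,0,0]],[0.6,[0,0,-0.1],[0,0,0]],[0.6,[0,0,0],[0,0,0]],[0.6,[0,0,0],[0,0,0]]]'; python3 -c "
from h import *
st()"; python3 -m crank '[[0.6,[0,0,-0.1],[0,0,0]],[0.6,[0,0,-0.05],[0,0,0]],[0.6,[0,0,0],[0,0,0]],[0.6,[0,0,0],[0,0,0]]]'; python3 -c "
from h import *
st()"
```

```text
clock: 8.95
position: [0.5288, 0.0142, 0.0933]
ee_rot: [-0.086, 0.702, 0.086, 0.702]
ft_force: [0.3, 0.6, -4.0]
grip_width: 0.593
t 8.95 pos [0.5288 0.0142 0.0933] x [ 0.  0. -1.] z [0.97  0.242 0.   ] F [ 0.3  0.6 -4. ] M [ 0.24 -0.01 -0.06] g 0.593 q [ 0.42  0.31 -0.61  1.85  0.2   1.05 -0.03]
clock: 9.28
position: [0.5288, 0.0142, 0.0918]
ee_rot: [-0.086, 0.702, 0.086, 0.702]
ft_force: [0.6, 2.2, -4.1]
grip_width: 0.596
t 9.28 pos [0.5288 0.0142 0.0918] x [ 0.  0. -1.] z [0.97  0.242 0.   ] F [ 0.6  2.2 -4.1] M [ 0.26  0.02 -0.01] g 0.596 q [ 0.42  0.31 -0.61  1.85  0.2   1.04 -0.03]
```

```bash
python3 -m crank '[[0.6,[0,0.1,0],[0,0,0]],[0.6,[0,0.1,0],[0,0,0]],[0.6,[0,0,0],[0,0,0]],[0.6,[0,0,0],[0,0,0]]]'
python3 - <<'E'
from h import *
st()
p=look("scene",["sieve_mid","drum_seat","shaft_top"]);save("s2.png",p["frame"][:,:,::-1])
p=look("top",["sieve_mid","drum_seat","shaft_top"])
p=look("wrist",["sieve_mid","drum_seat","shaft_top"])
for z in(.1146,):
  r=rect(p,(.529,.0138),z,.1,800);g=cv2.GaussianBlur(cv2.cvtColor(r,cv2.COLOR_BGR2GRAY),(7,7),0)
  c=cv2.HoughCircles(g,cv2.HOUGH_GRADIENT_ALT,1.5,3,param1=60,param2=.15,minRadius=300,maxRadius=355)
  if c is not None:
    for x,y,rr in c.reshape(-1,3)[:6]: print("rim",.529+(x-400)*.25e-3,.0138-(y-400)*.25e-3,rr*.25)
save("w6.png",p["frame"][:,:,::-1])
E
```

```text
clock: 9.62
position: [0.5289, 0.0161, 0.0918]
ee_rot: [-0.086, 0.702, 0.086, 0.702]
ft_force: [-0.1, 0.1, -2.5]
grip_width: 0.594
t 9.62 pos [0.5289 0.0161 0.0918] x [ 0. -0. -1.] z [0.97  0.242 0.   ] F [-0.1  0.1 -2.5] M [-0.02 -0.04 -0.  ] g 0.594 q [ 0.42  0.31 -0.61  1.85  0.2   1.04 -0.03]
scene sieve_mid 0.83 [ 0.4869 -0.6039  0.0128] {}
scene sieve_mid 0.62 [0.5313 0.0179 0.092 ] {}
scene drum_seat 0.82 [0.528  0.0199 0.0875] {}
scene shaft_top 0.62 [0.5281 0.0171 0.1441] {}
top sieve_mid 0.88 [ 0.4806 -0.6058  0.0118] {}
top sieve_mid 0.69 [0.5309 0.0137 0.0924] {}
top sieve_mid 0.6 [0.4536 0.4176 0.0006] {}
wrist shaft_top 0.56 [0.5287 0.0156 0.143 ] {}
rim 0.532125 0.01105 81.5416
```

The lateral contact is gone at y≈0.016. Continuing down gently.

```bash
for i in 1; do python3 -m crank '[[0.6,[0,0.03,-0.08],[0,0,0]],[0.6,[0,0,0],[0,0,0]],[0.6,[0,0,0],[0,0,0]]]'; python3 -m crank '[[0.6,[0,0,-0.08],[0,0,0]],[0.6,[0,0,0],[0,0,0]],[0.6,[0,0,0],[0,0,0]]]';  python3 -c "
from h import *
st()"; done
```

```text
clock: 10.47
position: [0.5288, 0.0165, 0.091]
ee_rot: [-0.086, 0.702, 0.086, 0.702]
ft_force: [-0.6, -0.2, -3.3]
grip_width: 0.595
clock: 10.72
position: [0.5289, 0.0165, 0.0902]
ee_rot: [-0.086, 0.702, 0.086, 0.702]
ft_force: [0.3, 0.1, -2.9]
grip_width: 0.594
t 10.72 pos [0.5289 0.0165 0.0902] x [ 0.  0. -1.] z [0.97  0.242 0.   ] F [ 0.3  0.1 -2.9] M [-0.04 -0.02  0.05] g 0.594 q [ 0.41  0.31 -0.61  1.85  0.21  1.04 -0.03]
```

```bash
python3 -m crank '[[0.6,[0,0,-0.08],[0,0,0]],[0.6,[0,0,0],[0,0,0]],[0.6,[0,0,0],[0,0,0]]]'; python3 -m crank '[[0.6,[0,0,-0.08],[0,0,0]],[0.6,[0,0,0],[0,0,0]],[0.6,[0,0,0],[0,0,0]]]';  python3 -c "
from h import *
st()"
```

```text
clock: 10.97
position: [0.5289, 0.0165, 0.0902]
ee_rot: [-0.086, 0.702, 0.086, 0.702]
ft_force: [-2.7, 0.7, 6.5]
grip_width: 0.597
clock: 11.22
position: [0.529, 0.0165, 0.0901]
ee_rot: [-0.086, 0.702, 0.086, 0.702]
ft_force: [-8.3, -0.6, 15.0]
grip_width: 0.596
t 11.22 pos [0.529  0.0165 0.0901] x [ 0.    -0.001 -1.   ] z [0.97  0.242 0.   ] F [-8.3 -0.6 15. ] M [-0.2   1.84  0.01] g 0.596 q [ 0.41  0.31 -0.61  1.85  0.21  1.04 -0.03]
```

```bash
python3 -m crank '[[0.6,[0,0,-0.06],[0,0,0]],[0.6,[0,0,0],[0,0,0]],[0.6,[0,0,0],[0,0,0]]]';  python3 -c "
from h import *
st()"
```

```text
clock: 11.47
position: [0.529, 0.0165, 0.0901]
ee_rot: [-0.086, 0.702, 0.086, 0.702]
ft_force: [-11.4, -1.0, 22.0]
grip_width: 0.594
t 11.47 pos [0.529  0.0165 0.0901] x [ 0.    -0.001 -1.   ] z [0.97  0.242 0.   ] F [-11.4  -1.   22. ] M [-0.31  2.59  0.  ] g 0.594 q [ 0.41  0.31 -0.61  1.85  0.21  1.04 -0.03]
```

```bash
python3 -m crank '[[0.6,[0,0,0.1],[0,0,0]],[0.6,[0,0,0.06],[0,0,0]],[0.6,[0,0,0],[0,0,0]]]';python3 -m crank '[[0.3,[0,0,0],[0,0,0]],[0.2,[0,0,0],[0,0,0]],[0.18,[0,0,0],[0,0,0]],[0.18,[0,0,0],[0,0,0]]]'; python3 -c "
from h import *
st()"; python3 -m crank '[[0.18,[0,0,1],[0,0,0]],[0.18,[0,0,2],[0,0,0]],[0.18,[0,0,3],[0,0,0]],[0.18,[0,0,4],[0,0,0]],[0.18,[0,0,4],[0,0,0]],[0.18,[0,0,0],[0,0,0]],[0.18,[0,0,0],[0,0,0]]]'
python3 - <<'E'
from h import *
st()
p=look("wrist",["sieve_mid","drum_seat","shaft_top","cross_pin"])
np.savez("w7.npz",**{k:np.array(p[k]) for k in("frame","intrinsics","cam_to_world")})
look("scene",["sieve_mid","drum_seat","shaft_top"]);
r=np.ascontiguousarray(rect(p,(.529,.0165),.088,.09,500))
r2=np.ascontiguousarray(rect(p,(.529,.0165),.1379,.025,290)); r2=np.vstack([r2,r2[:1].repeat(210,0)])
save("seat.png",r,r2)
E
```

```text
clock: 11.72
position: [0.5289, 0.0165, 0.0902]
ee_rot: [-0.086, 0.702, 0.086, 0.702]
ft_force: [-3.8, 0.5, 7.3]
grip_width: 0.596
clock: 12.05
position: [0.529, 0.0164, 0.0896]
ee_rot: [-0.086, 0.702, 0.086, 0.702]
ft_force: [0.1, -0.6, 0.7]
grip_width: 0.82
t 12.05 pos [0.529  0.0164 0.0896] x [ 0.  0. -1.] z [0.97  0.242 0.   ] F [ 0.1 -0.6  0.7] M [ 0.03  0.04 -0.03] g 0.82 q [ 0.41  0.31 -0.61  1.85  0.21  1.04 -0.03]
clock: 12.63
position: [0.5302, 0.0167, 0.2328]
ee_rot: [-0.086, 0.7, 0.086, 0.704]
ft_force: [0.2, 0.3, -1.6]
grip_width: 0.82
t 12.63 pos [0.5302 0.0167 0.2328] x [ 0.005 -0.    -1.   ] z [0.97  0.242 0.005] F [ 0.2  0.3 -1.6] M [-0.04 -0.01  0.04] g 0.82 q [ 0.45  0.17 -0.63  1.69  0.11  1.31  0.05]
wrist shaft_top 0.98 [0.5294 0.0151 0.1428] {}
wrist cross_pin 0.9 [0.5253 0.0178 0.1364] {}
scene sieve_mid 0.94 [ 0.4835 -0.602   0.0112] {}
scene sieve_mid 0.59 [0.5287 0.0166 0.0925] {}
scene drum_seat 0.65 [0.5267 0.0193 0.0907] {}
scene drum_seat 0.22 [0.5322 0.0138 0.1439] {}
scene shaft_top 0.61 [0.5338 0.0137 0.1412] {}
```

View pics/seat.png

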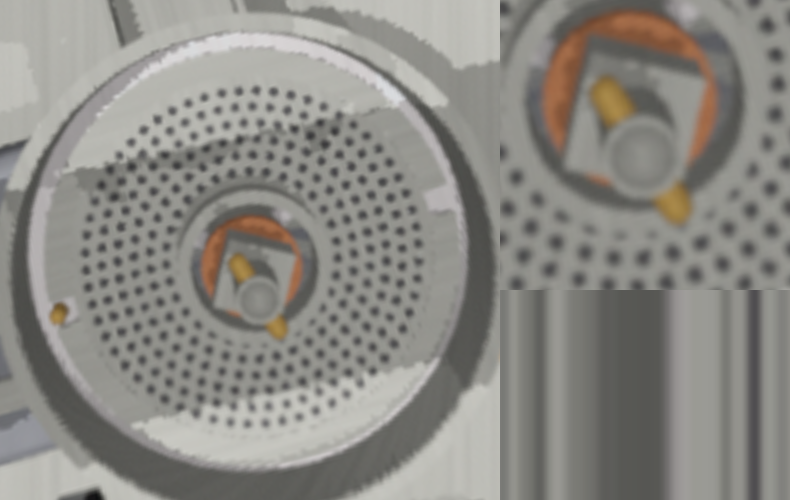

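The sieve is seated with the brass pin (60,313) inside the notch, and the shaft, washer and bore are concentric. Cross-pin ends at (607,92) and (676,208) give about -59°. Next is the rotor.

```bash
python3 -m crank '[[0.1,[0.4,2,1],[0,0,0]],[0.1,[0.4,3,1],[0,0,0]],[0.1,[0.4,3.3,0],[0,0,0]],[0.1,[0.4,3.3,0],[0,0,0]],[0.1,[0.4,3.3,0],[0,0,0]],[0.1,[0.4,3.3,0],[0,0,0]],[0.1,[0.4,3,0],[0,0,0]],[0.1,[0.2,2,0],[0,0,0]],[0.1,[0,0,0],[0,0,0]],[0.1,[0,0,0],[0,0,0]]]'
python3 - <<'E'
from h import *
st()
p=look("wrist",["rotor_mid"])
np.savez("w8.npz",**{k:np.array(p[k]) for k in("frame","intrinsics","cam_to_world")})
save("rot.png",np.ascontiguousarray(rect(p,(.56,.297),.0355,.08,600)),np.zeros((600,1,3),np.uint8))
q=dict(np.load("w7.npz"))
r=rect(q,(.529,.0165),.1431,.02,800);g=cv2.GaussianBlur(cv2.cvtColor(r,cv2.COLOR_BGR2GRAY),(15,15),0)
c=cv2.HoughCircles(g,cv2.HOUGH_GRADIENT_ALT,1.5,5,param1=40,param2=.3,minRadius=100,maxRadius=170)
if c is not None:
  for x,y,rr in c.reshape(-1,3)[:6]: print("neck",.529+(x-400)*.05e-3,.0165-(y-400)*.05e-3,rr*.05)
E
```

```text
clock: 13.92
position: [0.5583, 0.2499, 0.2491]
ee_rot: [-0.087, 0.702, 0.087, 0.701]
ft_force: [0.9, -0.9, -0.8]
grip_width: 0.897
t 13.92 pos [0.5583 0.2499 0.2491] x [-0.001  0.    -1.   ] z [ 0.97   0.244 -0.001] F [ 0.9 -0.9 -0.8] M [-0.05 -0.08  0.05] g 0.897 q [ 0.07  0.38 -0.73  1.44  0.26  1.42 -0.42]
wrist rotor_mid 0.65 [0.5615 0.296  0.0196] {}
```

View pics/rot.png

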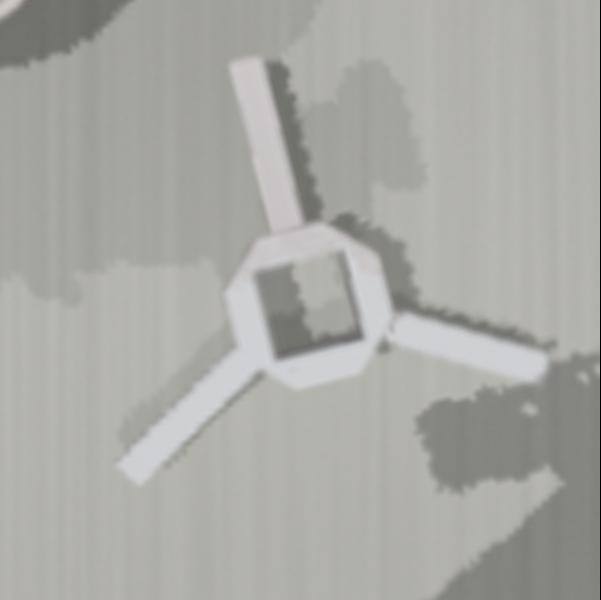

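The hole corners (255,272), (343,250), (363,338) and (275,360) put the rotor centre at (0.5624, 0.2957), with its sides at 13.4°, almost aligned with the jaws.

```bash
python3 -m crank '[[0.25,[0.2,2.3,-2],[0,0,-0.012]],[0.25,[0.2,2.3,-3],[0,0,0]],[0.25,[0,0,-4],[0,0,0]],[0.25,[0,0,-4],[0,0,0]],[0.25,[0,0,-3],[0,0,0]],[0.25,[0,0,-2],[0,0,0]],[0.25,[0,0,0],[0,0,0]],[0.25,[0,0,0],[0,0,0]]]'
python3 - <<'E'
from h import *
st()
p=viewer.camera("wrist"); np.savez("w9.npz",**{k:np.array(p[k]) for k in("frame","intrinsics","cam_to_world")})
r=rect(p,(.5624,.2957),.0355,.04,640);g=cv2.cvtColor(np.ascontiguousarray(r),cv2.COLOR_BGR2GRAY)
save("rot2.png",r,np.zeros((640,1,3),np.uint8))
# bright hub top: threshold, hole contour
_,b=cv2.threshold(cv2.GaussianBlur(g,(7,7),0),0,255,cv2.THRESH_BINARY+cv2.THRESH_OTSU)
c,h=cv2.findContours(b,cv2.RETR_CCOMP,cv2.CHAIN_APPROX_NONE)
for k in c:
  a=cv2.contourArea(k)*.125**2
  if 200<a<2500: 
    (x,y),(w,hh),an=cv2.minAreaRect(k); print("cont",a,.5624+(x-320)*.125e-3,.2957-(y-320)*.125e-3,w*.125,hh*.125,an)
E
```

```text
clock: 14.68
position: [0.563, 0.293, 0.0695]
ee_rot: [-0.082, 0.703, 0.081, 0.702]
ft_force: [0.0, 0.4, 1.4]
grip_width: 0.753
t 14.68 pos [0.563  0.293  0.0695] x [-0.001 -0.001 -1.   ] z [ 0.974  0.228 -0.001] F [0.  0.4 1.4] M [ 0.09 -0.05  0.  ] g 0.753 q [-0.04  0.58 -0.68  1.58  0.39  1.12 -0.59]
cont 298.625 0.579275 0.32845 14.5 32.75 90.0
```

```bash
python3 -m crank '[[0.25,[-0.05,0.2,-2],[0,0,0]],[0.25,[0,0,-1.5],[0,0,0]],[0.25,[0,0,-0.7],[0,0,0]],[0.25,[0,0,-0.3],[0,0,0]],[0.25,[0,0,0],[0,0,0]],[0.25,[0,0,0],[0,0,0]]]' 80
python3 - <<'E'
from h import *
st()
E
```

```text
clock: 15.23
position: [0.5627, 0.2966, 0.0254]
ee_rot: [-0.082, 0.702, 0.082, 0.703]
ft_force: [0.3, 0.2, 0.6]
grip_width: 0.751
t 15.23 pos [0.5627 0.2966 0.0254] x [ 0.001  0.    -1.   ] z [0.973 0.23  0.001] F [0.3 0.2 0.6] M [-0.01 -0.04  0.01] g 0.751 q [-0.07  0.63 -0.66  1.6   0.43  1.05 -0.61]
```

```bash
python3 -m crank '[[0.4,[0,-0.08,-0.1],[0,0,0]],[0.6,[0,0,0],[0,0,0]],[0.75,[0,0,0],[0,0,0]],[0.75,[0,0,0],[0,0,0]],[0.75,[0,0,0],[0,0,0]],[0.75,[0,0,0],[0,0,0]]]' 80
python3 -c "
from h import *
st()"
python3 -m crank '[[0.75,[0,0,1],[0,0,0]],[0.75,[0,0,2],[0,0,0]],[0.75,[0,0,3],[0,0,0]],[0.75,[0,0,4],[0,0,0]],[0.75,[0,0,4],[0,0,0]],[0.75,[0,0,4],[0,0,0]],[0.75,[0,0,4],[0,0,0]],[0.75,[0,0,0],[0,0,0]],[0.75,[0,0,0],[0,0,0]]]'
python3 - <<'E'
from h import *
st()
p=look("wrist",["rotor_mid"]); np.savez("w10.npz",**{k:np.array(p[k]) for k in("frame","intrinsics","cam_to_world")})
look("scene",["rotor_mid"])
E
```

```text
clock: 15.73
position: [0.5627, 0.2957, 0.0248]
ee_rot: [-0.082, 0.702, 0.082, 0.703]
ft_force: [-1.6, -2.5, 5.9]
grip_width: 0.463
t 15.73 pos [0.5627 0.2957 0.0248] x [ 0.001  0.    -1.   ] z [0.973 0.23  0.001] F [-1.6 -2.5  5.9] M [-0.34  0.44  0.02] g 0.463 q [-0.07  0.63 -0.66  1.6   0.43  1.05 -0.61]
clock: 16.48
position: [0.5629, 0.2965, 0.2465]
ee_rot: [-0.081, 0.701, 0.082, 0.704]
ft_force: [0.6, -1.3, -5.3]
grip_width: 0.461
t 16.48 pos [0.5629 0.2965 0.2465] x [ 0.004  0.002 -1.   ] z [0.973 0.23  0.004] F [ 0.6 -1.3 -5.3] M [-0.02  0.05 -0.04] g 0.461 q [-0.02  0.44 -0.74  1.38  0.29  1.43 -0.52]
wrist rotor_mid 0.58 [0.561  0.298  0.2436] {}
wrist rotor_mid 0.29 [ 0.7049  0.1829 -0.0016] {}
scene rotor_mid 0.63 [0.5582 0.2984 0.2336] {}
```

```bash
python3 -m crank '[[0.75,[-0.3,-2.4,0],[0,0,-0.05]],[0.75,[-0.3,-2.4,0],[0,0,-0.05]],[0.75,[-0.3,-2.4,0],[0,0,-0.05]],[0.75,[-0.3,-2.4,0],[0,0,-0.05]],[0.75,[-0.3,-2.4,0],[0,0,-0.05]],[0.75,[-0.3,-2.4,0],[0,0,-0.05]],[0.75,[-0.3,-2.4,0],[0,0,-0.05]],[0.75,[-0.3,-2.4,0],[0,0,-0.05]],[0.75,[-0.3,-2.4,0],[0,0,-0.05]],[0.75,[-0.3,-2.2,0],[0,0,-0.02]],[0.75,[-0.3,-2,0],[0,0,0]],[0.75,[0,0,0],[0,0,0]]]'
python3 -m crank '[[0.75,[0,0,0],[0,0,0]]]'
python3 - <<'E'
from h import *
st()
p=look("wrist",["shaft_top","rotor_mid"]); np.savez("w11.npz",**{k:np.array(p[k]) for k in("frame","intrinsics","cam_to_world")})
q=dict(np.load("w7.npz"))
for z in(.1045,.1056,.1067):
  r=np.ascontiguousarray(rect(q,(.529,.0155),z,.03,600)).astype(int)
  m=((r[...,2]-r[...,0])>45).astype(np.uint8)
  hull=cv2.convexHull(np.argwhere(m)[:,::-1].astype(np.int32))[:,0,:]
  # fit fixed radius 170px
  from scipy.optimize import least_squares
  f=lambda s:np.hypot(hull[:,0]-s[0],hull[:,1]-s[1])-s[2]
  s=least_squares(f,[300,300,170],loss="soft_l1",f_scale=3); print(z,.529+(s.x[0]-300)*1e-4,.0155-(s.x[1]-300)*1e-4,s.x[2]/10,np.abs(s.fun).mean())
# square+neck : cross pin by brass colour at z .1361
r=np.ascontiguousarray(rect(q,(.529,.0155),.1361,.03,600)); hs=cv2.cvtColor(r,cv2.COLOR_BGR2HSV)
m=cv2.inRange(hs,(16,110,90),(30,255,255)); n,l,stt,c=cv2.connectedComponentsWithStats(m)
for i in range(1,n):
  if stt[i,4]>150: print(stt[i],c[i])
ys,xs=np.nonzero(m); print(np.degrees(cv2.fitLine(np.stack([xs,-ys],1).astype(np.float32),cv2.DIST_L1,0,.01,.01)[:2].T[0]@np.eye(2)) if 0 else np.degrees(np.arctan2(*cv2.fitLine(np.stack([xs,-ys],1).astype(np.float32),cv2.DIST_L1,0,.01,.01)[[1,0],0])))
E
```

```text
clock: 17.68
position: [0.5285, 0.0324, 0.2421]
ee_rot: [0.085, 0.703, -0.087, 0.701]
ft_force: [0.2, -0.7, -4.1]
grip_width: 0.461
clock: 17.77
position: [0.5288, 0.0363, 0.2424]
ee_rot: [0.085, 0.703, -0.085, 0.701]
ft_force: [-0.6, 0.6, -3.2]
grip_width: 0.46
t 17.77 pos [0.5288 0.0363 0.2424] x [-0.002 -0.    -1.   ] z [ 0.971 -0.238 -0.002] F [-0.6  0.6 -3.2] M [ 0.09 -0.01  0.  ] g 0.46 q [ 0.38  0.16 -0.59  1.67  0.09  1.34 -0.47]
wrist shaft_top 0.66 [0.5273 0.0161 0.1405] {}
wrist rotor_mid 0.66 [0.5283 0.034  0.2353] {}
0.1045 0.5285807984605102 0.014856370754320279 17.357528870334882 14.98762485496548
0.1056 0.5285488033299259 0.015156547380404464 17.2769677368492 15.369245619554073
0.1067 0.5285506706579418 0.015301190271248816 17.3637168717928 16.29045066199679
[ 210  179   71   82 3644] [242.56750823 218.83205269]
[ 320  366   59   64 2394] [353.12322473 398.3245614 ]
-58.622047
```

```bash
python3 -m crank '[[0.75,[0,-1.1,-2],[0,0,0]],[0.75,[-0.02,-1,-2],[0,0,0]],[0.75,[0,0,-2],[0,0,0]],[0.75,[0,0,-1.5],[0,0,0]],[0.75,[0,0,-0.5],[0,0,0]],[0.75,[0,0,0],[0,0,0]],[0.75,[0,0,0],[0,0,0]],[0.75,[0,0,0],[0,0,0]]]'
python3 - <<'E'
from h import *
st()
E
```

```text
clock: 18.58
position: [0.5299, 0.0172, 0.1648]
ee_rot: [0.084, 0.702, -0.084, 0.703]
ft_force: [0.7, 0.2, -3.6]
grip_width: 0.463
t 18.58 pos [0.5299 0.0172 0.1648] x [ 0.002  0.    -1.   ] z [ 0.972 -0.235  0.002] F [ 0.7  0.2 -3.6] M [0.03 0.01 0.01] g 0.463 q [ 0.39  0.22 -0.57  1.78  0.13  1.18 -0.46]
```

```bash
python3 -m crank '[[0.75,[-0.12,-0.2,-0.4],[0,0,0]],[0.75,[0,0,-0.6],[0,0,0]],[0.75,[0,0,-0.6],[0,0,0]],[0.75,[0,0,-0.6],[0,0,0]],[0.75,[0,0,-0.6],[0,0,0]],[0.75,[0,0,0],[0,0,0]],[0.75,[0,0,0],[0,0,0]]]'
python3 - <<'E'
from h import *
st()
E
```

```text
clock: 19.17
position: [0.5277, 0.0147, 0.1351]
ee_rot: [0.084, 0.702, -0.084, 0.702]
ft_force: [0.7, 0.3, -2.9]
grip_width: 0.461
t 19.17 pos [0.5277 0.0147 0.1351] x [-0.001  0.    -1.   ] z [ 0.972 -0.236 -0.001] F [ 0.7  0.3 -2.9] M [ 0.01 -0.11 -0.02] g 0.461 q [ 0.39  0.25 -0.57  1.81  0.15  1.12 -0.47]
```

```bash
python3 -m crank '[[0.75,[0.08,0.04,-0.3],[0,0,0]],[0.75,[0,0,-0.3],[0,0,0]],[0.75,[0,0,-0.2],[0,0,0]],[0.75,[0,0,0],[0,0,0]],[0.75,[0,0,0],[0,0,0]]]'
python3 - <<'E'
from h import *
st()
E
```

```text
clock: 19.58
position: [0.5287, 0.0151, 0.1276]
ee_rot: [0.084, 0.702, -0.084, 0.702]
ft_force: [-1.3, 0.5, -2.7]
grip_width: 0.464
t 19.58 pos [0.5287 0.0151 0.1276] x [-0.  0. -1.] z [ 0.972 -0.236 -0.   ] F [-1.3  0.5 -2.7] M [-0.03 -0.03 -0.05] g 0.464 q [ 0.38  0.26 -0.56  1.82  0.15  1.11 -0.47]
```

```bash
python3 -m crank '[[0.75,[0,0,-0.3],[0,0,0]],[0.75,[0,0,-0.3],[0,0,0]],[0.75,[0,0,-0.3],[0,0,0]],[0.75,[0,0,0],[0,0,0]],[0.75,[0,0,0],[0,0,0]]]'
python3 - <<'E'
from h import *
st()
E
```

```text
clock: 20.0
position: [0.5286, 0.0151, 0.1184]
ee_rot: [0.084, 0.702, -0.084, 0.702]
ft_force: [-0.4, 0.3, -3.9]
grip_width: 0.459
t 20.0 pos [0.5286 0.0151 0.1184] x [-0.  0. -1.] z [ 0.972 -0.236 -0.   ] F [-0.4  0.3 -3.9] M [ 0.03 -0.03 -0.04] g 0.459 q [ 0.38  0.27 -0.56  1.83  0.16  1.09 -0.48]
```

On the square, with no contact force. Going down to the washer.

```bash
python3 -m crank '[[0.75,[0,0,-0.2],[0,0,0]],[0.75,[0,0,-0.1],[0,0,0]],[0.75,[0,0,0],[0,0,0]],[0.75,[0,0,0],[0,0,0]]]';python3 -m crank '[[0.75,[0,0,-0.06],[0,0,0]],[0.75,[0,0,0],[0,0,0]],[0.75,[0,0,0],[0,0,0]]]';python3 -m crank '[[0.75,[0,0,-0.06],[0,0,0]],[0.75,[0,0,0],[0,0,0]],[0.75,[0,0,0],[0,0,0]]]'
python3 - <<'E'
from h import *
st()
E
```

```text
clock: 20.33
position: [0.5289, 0.0151, 0.1157]
ee_rot: [0.084, 0.702, -0.084, 0.702]
ft_force: [1.7, 0.2, -4.7]
grip_width: 0.46
clock: 20.58
position: [0.5289, 0.0151, 0.1152]
ee_rot: [0.084, 0.702, -0.084, 0.702]
ft_force: [1.1, 0.0, -3.7]
grip_width: 0.459
clock: 20.83
position: [0.529, 0.0151, 0.1147]
ee_rot: [0.084, 0.702, -0.084, 0.702]
ft_force: [0.3, 0.5, -0.3]
grip_width: 0.459
t 20.83 pos [0.529  0.0151 0.1147] x [ 0.001 -0.    -1.   ] z [ 0.972 -0.236  0.001] F [ 0.3  0.5 -0.3] M [ 0.08 -0.21  0.01] g 0.459 q [ 0.38  0.27 -0.56  1.83  0.16  1.08 -0.48]
```

```bash
python3 -m crank '[[0.75,[0,0,-0.08],[0,0,0]],[0.75,[0,0,0],[0,0,0]],[0.75,[0,0,0],[0,0,0]]]'; python3 -m crank '[[0.6,[0,0,0.06],[0,0,0]],[0.4,[0,0,0],[0,0,0]],[0.3,[0,0,0],[0,0,0]],[0.25,[0,0,0],[0,0,0]],[0.25,[0,0,0],[0,0,0]]]'
python3 -m crank '[[0.25,[0,0,1],[0,0,0]],[0.25,[0,0,2],[0,0,0]],[0.25,[0,0,3],[0,0,0]],[0.25,[0,0,4],[0,0,0]],[0.25,[0,0,3],[0,0,0]],[0.25,[0,0,0],[0,0,0]],[0.25,[0,0,0],[0,0,0]]]'
python3 - <<'E'
from h import *
st()
p=look("wrist",["rotor_mid","shaft_top","cross_pin"]); np.savez("w12.npz",**{k:np.array(p[k]) for k in("frame","intrinsics","cam_to_world")})
look("scene",["rotor_mid"]); look("top",["rotor_mid"])
E
```

```text
clock: 21.08
position: [0.529, 0.0151, 0.1146]
ee_rot: [0.084, 0.702, -0.084, 0.702]
ft_force: [-2.4, 0.1, 8.7]
grip_width: 0.457
clock: 21.5
position: [0.5287, 0.015, 0.1141]
ee_rot: [0.084, 0.702, -0.084, 0.702]
ft_force: [0.9, 0.3, 0.5]
grip_width: 0.749
clock: 22.08
position: [0.5297, 0.0153, 0.2468]
ee_rot: [0.084, 0.701, -0.084, 0.704]
ft_force: [-0.4, -0.1, -0.3]
grip_width: 0.751
t 22.08 pos [0.5297 0.0153 0.2468] x [ 0.004 -0.    -1.   ] z [ 0.972 -0.236  0.004] F [-0.4 -0.1 -0.3] M [-0.03 -0.05 -0.01] g 0.751 q [ 0.41  0.15 -0.57  1.67  0.09  1.34 -0.42]
wrist rotor_mid 0.94 [0.5291 0.0151 0.1089] {}
wrist shaft_top 0.94 [0.5302 0.015  0.1406] {}
wrist cross_pin 0.71 [0.5271 0.0184 0.1382] {}
scene rotor_mid 0.65 [0.5291 0.0161 0.1054] {}
top rotor_mid 0.38 [0.7028 0.1876 0.0011] {}
```

Rotor mid is at about z 0.108 (networks 0.1089 and 0.1054), centred and right down. Now the clamp ring.

```bash
python3 -m crank '[[0.1,[0.4,-2,0],[0,0,0]],[0.1,[0.4,-3,0],[0,0,0]],[0.1,[0.4,-3.3,0],[0,0,0]],[0.1,[0.4,-3.3,0],[0,0,0]],[0.1,[0.4,-3.3,0],[0,0,0]],[0.1,[0.4,-3.3,0],[0,0,0]],[0.1,[0.4,-3.3,0],[0,0,0]],[0.1,[0.4,-3.3,0],[0,0,0]],[0.1,[0.4,-2.5,-1],[0,0,0]],[0.1,[0.4,-1.5,-2],[0,0,0]],[0.1,[0,0,-2],[0,0,0]],[0.1,[0,0,0],[0,0,0]]]'
python3 -m crank '[[0.1,[0,0,0],[0,0,0]]]'
python3 - <<'E'
from h import *
st()
p=look("wrist",["clamp_mid"]); np.savez("w13.npz",**{k:np.array(p[k]) for k in("frame","intrinsics","cam_to_world")})
r=np.ascontiguousarray(rect(p,(.583,-.252),.02,.045,600)); hs=cv2.cvtColor(r,cv2.COLOR_BGR2HSV)
m=cv2.inRange(hs,(100,110,40),(125,255,255)); c,_=cv2.findContours(m,cv2.RETR_EXTERNAL,cv2.CHAIN_APPROX_NONE)
k=max(c,key=cv2.contourArea); h=cv2.convexHull(k); (x,y),rr=cv2.minEnclosingCircle(h); print(.583+(x-300)*.15e-3,-.252-(y-300)*.15e-3,rr*.15)
print(cv2.approxPolyDP(h,12,True)[:,0].tolist())
save("cl.png",np.hstack([r,np.zeros((600,1,3),np.uint8)]))
E
```

```text
clock: 23.48
position: [0.5665, -0.2734, 0.1893]
ee_rot: [0.085, 0.704, -0.084, 0.7]
ft_force: [0.1, 1.1, -1.3]
grip_width: 0.9
clock: 23.57
position: [0.5682, -0.2723, 0.1933]
ee_rot: [0.084, 0.703, -0.083, 0.701]
ft_force: [0.1, 0.6, 0.6]
grip_width: 0.896
t 23.57 pos [ 0.5682 -0.2723  0.1933] x [-0.002  0.002 -1.   ] z [ 0.972 -0.235 -0.003] F [0.1 0.6 0.6] M [ 0.05 -0.01  0.  ] g 0.896 q [ 0.67  0.39 -0.38  1.48  0.15  1.3   0.03]
wrist clamp_mid 0.72 [ 0.5809 -0.2478  0.0117] {}
wrist clamp_mid 0.71 [ 0.628  -0.1575  0.0093] {}
0.5814371032714843 -0.2505645767211914 29.38684844970703
[[361, 108], [474, 252], [469, 311], [406, 448], [216, 472], [100, 321], [182, 134]]
```

View pics/cl.png

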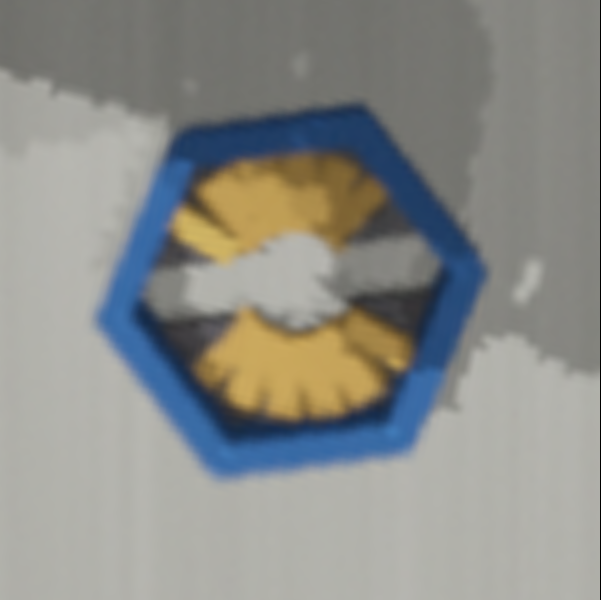

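The clamp hex corners, (98,318) through (487,268), give a slot direction of 7.6° and a centre at (0.5819, -0.2507). That was picture 12, so from here I go by numbers.

```bash
python3 -m crank '[[0.18,[0.5,1,-1],[0,0,-0.075]],[0.18,[0.5,1,-2],[0,0,-0.075]],[0.18,[0.37,0.16,-3],[0,0,0]],[0.18,[0,0,-4],[0,0,0]],[0.18,[0,0,-3],[0,0,0]],[0.18,[0,0,-2],[0,0,0]],[0.18,[0,0,0],[0,0,0]],[0.18,[0,0,0],[0,0,0]]]' 60
python3 - <<'E'
from h import *
st()
p=viewer.camera("wrist")
r=np.ascontiguousarray(rect(p,(.582,-.2507),.02,.045,600)); hs=cv2.cvtColor(r,cv2.COLOR_BGR2HSV)
m=cv2.inRange(hs,(100,110,40),(125,255,255)); c,_=cv2.findContours(m,cv2.RETR_EXTERNAL,cv2.CHAIN_APPROX_NONE)
k=max(c,key=cv2.contourArea); h=cv2.convexHull(k); M=cv2.moments(h); print("c",.582+(M['m10']/M['m00']-300)*.15e-3,-.2507-(M['m01']/M['m00']-300)*.15e-3)
print(cv2.approxPolyDP(h,12,True)[:,0].tolist(),cv2.contourArea(h)*.15**2)
q=dict(np.load("w12.npz"))
for z in(.1361,):
  r=np.ascontiguousarray(rect(q,(.529,.0155),z,.03,600)); hs=cv2.cvtColor(r,cv2.COLOR_BGR2HSV)
  m=cv2.inRange(hs,(16,110,90),(30,255,255)); n,l,s,c=cv2.connectedComponentsWithStats(m)
  for i in range(1,n):
    if s[i,4]>150: print(s[i],c[i])
  ys,xs=np.nonzero(m); (cx,cy),wh,an=cv2.minAreaRect(np.stack([xs,ys],1).astype(np.float32)); print("pin",.529+(cx-300)*1e-4,.0155-(cy-300)*1e-4,wh,an)
E
```

```text
clock: 24.33
position: [0.5829, -0.2509, 0.0452]
ee_rot: [0.136, 0.694, -0.136, 0.694]
ft_force: [0.7, -0.6, 0.6]
grip_width: 0.822
t 24.33 pos [ 0.5829 -0.2509  0.0452] x [ 0.  0. -1.] z [ 0.926 -0.378  0.   ] F [ 0.7 -0.6  0.6] M [-0.   -0.03  0.04] g 0.822 q [ 0.6   0.54 -0.35  1.61  0.2   1.03 -0.19]
c 0.5824287948595778 -0.24910867704699916
[[381, 94], [487, 225], [489, 287], [414, 458], [225, 484], [106, 334], [178, 148], [211, 117]] 2502.81
[ 213  181   68   76 3287] [243.4745969  218.31213873]
[ 323  364   57   60 2167] [352.49976927 395.89755422]
pin 0.5286507263183594 0.015326910400390624 (275.44671630859375, 53.03679275512695) 57.69654846191406
```

```bash
python3 -m crank '[[0.18,[-0.09,0.06,-2],[0,0,0]],[0.18,[0,0,-1.4],[0,0,0]],[0.18,[0,0,-0.5],[0,0,0]],[0.18,[0,0,0],[0,0,0]],[0.18,[0,0,0],[0,0,0]]]'
python3 -m crank '[[0.3,[0,0,0],[0,0,0]],[0.5,[0,0,0],[0,0,0]],[0.65,[0,0,0],[0,0,0]],[0.65,[0,0,0],[0,0,0]],[0.65,[0,0,0],[0,0,0]]]' 60
python3 - <<'E'
from h import *
st()
E
python3 -m crank '[[0.65,[0,0,1],[0,0,0]],[0.65,[0,0,2],[0,0,0]],[0.65,[0,0,3],[0,0,0]],[0.65,[0,0,4],[0,0,0]],[0.65,[0,0,4],[0,0,0]],[0.65,[0,0,4],[0,0,0]],[0.65,[0,0,2],[0,0,0]],[0.65,[0,0,0],[0,0,0]],[0.65,[0,0,0],[0,0,0]]]'
python3 - <<'E'
from h import *
st()
p=look("wrist",["clamp_mid"]); np.savez("w14.npz",**{k:np.array(p[k]) for k in("frame","intrinsics","cam_to_world")})
look("scene",["clamp_mid"])
t=telemetry.get_obs()["position"]
r=np.ascontiguousarray(rect(p,t[:2],t[2]+.015,.045,600)); hs=cv2.cvtColor(r,cv2.COLOR_BGR2HSV)
m=cv2.inRange(hs,(100,110,40),(125,255,255)); c,_=cv2.findContours(m,cv2.RETR_EXTERNAL,cv2.CHAIN_APPROX_NONE)
k=max(c,key=cv2.contourArea); h=cv2.convexHull(k); M=cv2.moments(h); print("off",(M['m10']/M['m00']-300)*.15,-(M['m01']/M['m00']-300)*.15)
print(cv2.approxPolyDP(h,12,True)[:,0].tolist(),cv2.contourArea(h)*.15**2)
E
```

```text
clock: 24.8
position: [0.582, -0.2508, 0.006]
ee_rot: [0.136, 0.694, -0.136, 0.694]
ft_force: [0.6, -0.6, -0.7]
grip_width: 0.819
clock: 25.22
position: [0.5824, -0.251, 0.0067]
ee_rot: [0.136, 0.693, -0.137, 0.695]
ft_force: [-1.2, 0.3, 6.2]
grip_width: 0.587
t 25.22 pos [ 0.5824 -0.251   0.0067] x [ 0.002 -0.001 -1.   ] z [ 0.926 -0.378  0.002] F [-1.2  0.3  6.2] M [0.15 0.32 0.03] g 0.587 q [ 0.59  0.58 -0.34  1.63  0.22  0.96 -0.21]
clock: 25.97
position: [0.582, -0.2509, 0.207]
ee_rot: [0.136, 0.693, -0.137, 0.695]
ft_force: [-0.0, 0.4, -2.8]
grip_width: 0.588
t 25.97 pos [ 0.582  -0.2509  0.207 ] x [ 0.002 -0.001 -1.   ] z [ 0.926 -0.378  0.003] F [-0.   0.4 -2.8] M [ 0.05  0.07 -0.03] g 0.588 q [ 0.62  0.39 -0.37  1.46  0.14  1.32 -0.15]
wrist clamp_mid 0.92 [ 0.6286 -0.1538  0.0095] {}
wrist clamp_mid 0.85 [ 0.5831 -0.2479  0.2117] {}
scene clamp_mid 0.7 [ 0.63   -0.1495  0.0125] {}
scene clamp_mid 0.66 [ 0.5796 -0.2533  0.21  ] {}
off 2.3788751187585775 0.5953349519687577
[[402, 94], [504, 233], [501, 309], [439, 464], [233, 495], [108, 334], [182, 163], [225, 119]] 2664.28125
```

```bash
python3 -m crank '[[0.65,[-0.3,1.5,0],[0,0,0.12]],[0.65,[-0.3,1.5,0],[0,0,0.12]],[0.65,[-0.3,1.5,0],[0,0,0.12]],[0.65,[-0.3,1.5,0],[0,0,0.12]],[0.65,[-0.3,1.5,0],[0,0,0.12]],[0.65,[-0.3,1.5,0],[0,0,0.12]],[0.65,[-0.3,1.5,0],[0,0,0.12]],[0.65,[-0.3,1.5,0],[0,0,0.12]],[0.65,[-0.3,1.5,0],[0,0,0.12]],[0.65,[-0.3,1.5,0],[0,0,0.12]],[0.65,[-0.3,1.5,0],[0,0,0.12]],[0.65,[-0.3,1.5,0],[0,0,0.12]]]'
python3 -m crank '[[0.65,[-0.3,1.5,0],[0,0,0.12]],[0.65,[-0.3,1.5,0],[0,0,0.12]],[0.65,[-0.3,1.5,0],[0,0,0.12]],[0.65,[-0.3,1.5,0],[0,0,0.12]],[0.65,[-0.3,1.6,0],[0,0,0.068]],[0.65,[-0.2,1,0],[0,0,0]],[0.65,[0,0,0],[0,0,0]],[0.65,[0,0,0],[0,0,0]]]'
python3 - <<'E'
from h import *
st();o=telemetry.get_obs(); z=R.from_quat(o["ee_rot"]).as_matrix()[:,2]; print(np.degrees(np.arctan2(z[1],z[0])))
p=look("wrist",["clamp_mid","shaft_top","cross_pin"])
E
```

```text
clock: 27.17
position: [0.5447, -0.07, 0.2041]
ee_rot: [-0.356, 0.611, 0.357, 0.61]
ft_force: [0.6, 1.0, -1.3]
grip_width: 0.588
clock: 27.83
position: [0.5284, 0.015, 0.2048]
ee_rot: [-0.507, 0.493, 0.507, 0.493]
ft_force: [0.7, -0.5, -2.6]
grip_width: 0.59
t 27.83 pos [0.5284 0.015  0.2048] x [-0.001 -0.    -1.   ] z [-0.027  1.    -0.   ] F [ 0.7 -0.5 -2.6] M [-0.06 -0.07 -0.02] g 0.59 q [ 0.59  0.22 -0.8   1.72  0.16  1.27  1.36]
91.56215676308649
wrist clamp_mid 0.92 [0.5262 0.0197 0.2105] {}
wrist clamp_mid 0.69 [ 0.6241 -0.1528  0.0094] {}
wrist shaft_top 0.66 [0.7013 0.1824 0.0026] {}
wrist shaft_top 0.53 [0.5289 0.0129 0.1422] {}
wrist cross_pin 0.7 [0.5297 0.015  0.1358] {}
```

```bash
python3 -m crank '[[0.65,[0.04,0.02,-1.5],[0,0,0]],[0.65,[0,0,-1.5],[0,0,0]],[0.65,[0,0,-1.2],[0,0,0]],[0.65,[0,0,-0.9],[0,0,0]],[0.65,[0,0,0],[0,0,0]],[0.65,[0,0,0],[0,0,0]],[0.65,[0,0,0],[0,0,0]]]'
python3 - <<'E'
from h import *
st()
E
```

```text
clock: 28.62
position: [0.5294, 0.0155, 0.1549]
ee_rot: [0.507, -0.492, -0.507, -0.493]
ft_force: [-0.2, 0.6, -1.7]
grip_width: 0.585
t 28.62 pos [0.5294 0.0155 0.1549] x [ 0.001  0.    -1.   ] z [-0.029  1.     0.   ] F [-0.2  0.6 -1.7] M [-0.01 -0.02  0.02] g 0.585 q [ 0.58  0.27 -0.79  1.78  0.21  1.18  1.33]
```

```bash
python3 -m crank '[[0.65,[-0.05,-0.03,-0.2],[0,0,0]],[0.65,[0,0,-0.2],[0,0,0]],[0.65,[0,0,-0.2],[0,0,0]],[0.65,[0,0,0],[0,0,0]],[0.65,[0,0,0],[0,0,0]]]'
python3 - <<'E'
from h import *
st()
E
python3 -m crank '[[0.65,[0,0,-0.15],[0,0,0]],[0.65,[0,0,-0.15],[0,0,0]],[0.65,[0,0,0],[0,0,0]],[0.65,[0,0,0],[0,0,0]]]'
python3 - <<'E'
from h import *
st()
E
```

```text
clock: 29.03
position: [0.5284, 0.0151, 0.1482]
ee_rot: [-0.507, 0.493, 0.507, 0.493]
ft_force: [-0.7, 0.3, -2.4]
grip_width: 0.588
t 29.03 pos [0.5284 0.0151 0.1482] x [-0.  0. -1.] z [-0.029  1.     0.   ] F [-0.7  0.3 -2.4] M [0.01 0.01 0.  ] g 0.588 q [ 0.57  0.28 -0.79  1.79  0.21  1.16  1.32]
clock: 29.37
position: [0.5284, 0.0151, 0.1451]
ee_rot: [-0.507, 0.493, 0.507, 0.493]
ft_force: [0.6, -0.6, -1.4]
grip_width: 0.587
t 29.37 pos [0.5284 0.0151 0.1451] x [-0.  0. -1.] z [-0.029  1.     0.   ] F [ 0.6 -0.6 -1.4] M [ 0.01  0.   -0.01] g 0.587 q [ 0.57  0.28 -0.79  1.79  0.21  1.16  1.32]
```

Past the shaft top (0.1497) with no force. Continuing.

```bash
python3 -m crank '[[0.65,[0,0,-0.2],[0,0,0]],[0.65,[0,0,-0.2],[0,0,0]],[0.65,[0,0,0],[0,0,0]],[0.65,[0,0,0],[0,0,0]]]'
python3 - <<'E'
from h import *
st()
E
```

```text
clock: 29.7
position: [0.5284, 0.0152, 0.1411]
ee_rot: [-0.507, 0.493, 0.507, 0.493]
ft_force: [-0.6, 0.0, -1.2]
grip_width: 0.591
t 29.7 pos [0.5284 0.0152 0.1411] x [-0.  0. -1.] z [-0.029  1.     0.   ] F [-0.6  0.  -1.2] M [-0.08  0.   -0.05] g 0.591 q [ 0.57  0.28 -0.78  1.8   0.22  1.15  1.32]
```

```bash
python3 -m crank '[[0.65,[0,0,-0.2],[0,0,0]],[0.65,[0,0,-0.2],[0,0,0]],[0.65,[0,0,0],[0,0,0]],[0.65,[0,0,0],[0,0,0]]]'
python3 - <<'E'
from h import *
st()
E
```

```text
clock: 30.03
position: [0.5284, 0.0151, 0.1371]
ee_rot: [-0.507, 0.493, 0.507, 0.493]
ft_force: [-0.1, 0.3, -2.1]
grip_width: 0.588
t 30.03 pos [0.5284 0.0151 0.1371] x [-0.  0. -1.] z [-0.029  1.     0.   ] F [-0.1  0.3 -2.1] M [-0.04 -0.01 -0.01] g 0.588 q [ 0.57  0.29 -0.78  1.8   0.22  1.14  1.31]
```

```bash
python3 -m crank '[[0.65,[0,0,-0.2],[0,0,0]],[0.65,[0,0,-0.15],[0,0,0]],[0.65,[0,0,0],[0,0,0]],[0.65,[0,0,0],[0,0,0]]]';python3 -m crank '[[0.65,[0,0,-0.08],[0,0,0]],[0.65,[0,0,0],[0,0,0]],[0.65,[0,0,0],[0,0,0]]]'
python3 - <<'E'
from h import *
st()
E
```

```text
clock: 30.37
position: [0.5284, 0.0152, 0.1336]
ee_rot: [-0.507, 0.493, 0.507, 0.493]
ft_force: [0.4, 0.5, -2.4]
grip_width: 0.588
clock: 30.62
position: [0.5284, 0.0152, 0.1329]
ee_rot: [-0.507, 0.493, 0.507, 0.493]
ft_force: [0.1, -0.8, -2.0]
grip_width: 0.593
t 30.62 pos [0.5284 0.0152 0.1329] x [-0.  0. -1.] z [-0.029  1.     0.   ] F [ 0.1 -0.8 -2. ] M [ 0.01  0.04 -0.04] g 0.593 q [ 0.57  0.29 -0.78  1.8   0.23  1.14  1.31]
```

```bash
python3 -m crank '[[0.65,[0,0,-0.06],[0,0,0]],[0.65,[0,0,0],[0,0,0]],[0.65,[0,0,0],[0,0,0]]]'
python3 - <<'E'
from h import *
st()
E
```

```text
clock: 30.87
position: [0.5285, 0.0151, 0.1323]
ee_rot: [-0.507, 0.493, 0.507, 0.493]
ft_force: [0.4, 0.8, -2.5]
grip_width: 0.587
t 30.87 pos [0.5285 0.0151 0.1323] x [-0.  0. -1.] z [-0.029  1.     0.   ] F [ 0.4  0.8 -2.5] M [-0.03  0.05 -0.02] g 0.587 q [ 0.57  0.3  -0.78  1.8   0.23  1.13  1.31]
```

```bash
python3 -m crank '[[0.65,[0,0,-0.04],[0,0,0]],[0.65,[0,0,0],[0,0,0]],[0.65,[0,0,0],[0,0,0]]]';python3 -m crank '[[0.65,[0,0,-0.04],[0,0,0]],[0.65,[0,0,0],[0,0,0]],[0.65,[0,0,0],[0,0,0]]]'
python3 - <<'E'
from h import *
st()
E
```

```text
clock: 31.12
position: [0.5285, 0.0152, 0.1321]
ee_rot: [0.507, -0.493, -0.507, -0.493]
ft_force: [-0.6, -0.3, 1.3]
grip_width: 0.585
clock: 31.37
position: [0.5286, 0.0152, 0.1321]
ee_rot: [0.507, -0.493, -0.507, -0.493]
ft_force: [-2.1, -0.4, 5.9]
grip_width: 0.589
t 31.37 pos [0.5286 0.0152 0.1321] x [ 0. -0. -1.] z [-0.029  1.    -0.   ] F [-2.1 -0.4  5.9] M [0.01 0.66 0.03] g 0.589 q [ 0.57  0.3  -0.78  1.8   0.23  1.13  1.31]
```

The ring is on the hub at 0.1321 as predicted. I'll unload, then turn clockwise about 0.5 rad before stepping finely.

```bash
python3 -m crank '[[0.65,[0.02,0,0.06],[0,0,0]],[0.65,[0,0,0],[0,0,-0.06]],[0.65,[0,0,0],[0,0,-0.08]],[0.65,[0,0,0],[0,0,-0.08]],[0.65,[0,0,0],[0,0,-0.08]],[0.65,[0,0,0],[0,0,-0.08]],[0.65,[0,0,0],[0,0,-0.08]],[0.65,[0,0,0],[0,0,-0.06]],[0.65,[0,0,0],[0,0,0]],[0.65,[0,0,0],[0,0,0]],[0.65,[0,0,0],[0,0,0]]]'
cat >> h.py <<'E'
def yaw():
    z=R.from_quat(telemetry.get_obs()["ee_rot"]).as_matrix()[:,2]; a=np.arctan2(z[1],z[0]); o=telemetry.get_obs()
    print("yaw %.3f turned %.3f"%(a,1.5998-a),"pos",np.round(o["position"],4),"F",np.round(o["ft_force"],1),"M",np.round(o["torque"],2),"g",round(o["grip_width"],3),"t",round(o["clock"],2))
E
python3 -c "
from h import *
yaw();st()"
```

```text
clock: 32.28
position: [0.5288, 0.0152, 0.1322]
ee_rot: [-0.364, 0.606, 0.364, 0.606]
ft_force: [0.9, -0.2, -0.6]
grip_width: 0.589
yaw 1.082 turned 0.518 pos [0.5288 0.0152 0.1322] F [ 0.9 -0.2 -0.6] M [ 0.02 -0.1   0.01] g 0.589 t 32.28
t 32.28 pos [0.5288 0.0152 0.1322] x [ 0.  0. -1.] z [0.469 0.883 0.   ] F [ 0.9 -0.2 -0.6] M [ 0.02 -0.1   0.01] g 0.589 q [ 0.5   0.28 -0.7   1.81  0.2   1.13  0.82]
```

```bash
cat > chk.py <<'E'
import sys
from h import *
yaw(); sys.exit(0 if abs(telemetry.get_obs()["torque"][2])<0.12 else 1)
E
python3 chk.py && python3 -m crank '[[0.65,[0,0,0],[0,0,-0.035]],[0.65,[0,0,0],[0,0,0]],[0.65,[0,0,0],[0,0,0]]]' >/dev/null && python3 chk.py && python3 -m crank '[[0.65,[0,0,0],[0,0,-0.035]],[0.65,[0,0,0],[0,0,0]],[0.65,[0,0,0],[0,0,0]]]' >/dev/null && python3 chk.py && python3 -m crank '[[0.65,[0,0,0],[0,0,-0.035]],[0.65,[0,0,0],[0,0,0]],[0.65,[0,0,0],[0,0,0]]]' >/dev/null && python3 chk.py && python3 -m crank '[[0.65,[0,0,0],[0,0,-0.035]],[0.65,[0,0,0],[0,0,0]],[0.65,[0,0,0],[0,0,0]]]' >/dev/null && python3 chk.py && python3 -m crank '[[0.65,[0,0,0],[0,0,-0.035]],[0.65,[0,0,0],[0,0,0]],[0.65,[0,0,0],[0,0,0]]]' >/dev/null && python3 chk.py && python3 -m crank '[[0.65,[0,0,0],[0,0,-0.035]],[0.65,[0,0,0],[0,0,0]],[0.65,[0,0,0],[0,0,0]]]' >/dev/null && python3 chk.py
```

```text
yaw 1.082 turned 0.518 pos [0.5288 0.0152 0.1322] F [ 0.9 -0.2 -0.6] M [ 0.02 -0.1   0.01] g 0.589 t 32.28
yaw 1.047 turned 0.553 pos [0.5287 0.0152 0.1321] F [ 0.6  0.9 -0. ] M [ 0.05 -0.06 -0.01] g 0.592 t 32.53
yaw 1.012 turned 0.588 pos [0.5287 0.0151 0.1321] F [-0.2 -0.3 -0.3] M [ 0.11 -0.    0.04] g 0.587 t 32.78
yaw 0.977 turned 0.623 pos [0.5287 0.0151 0.1322] F [-0.5  0.6 -0.5] M [ 0.1  -0.01  0.02] g 0.59 t 33.03
yaw 0.942 turned 0.658 pos [0.5287 0.0152 0.1322] F [ 0.1 -0.3  1.3] M [ 0.08  0.03 -0.04] g 0.589 t 33.28
yaw 0.907 turned 0.693 pos [0.5287 0.0151 0.1321] F [-0.   0.4  0.2] M [ 0.05  0.02 -0.02] g 0.586 t 33.53
yaw 0.872 turned 0.728 pos [0.5287 0.0151 0.1321] F [-0.1  0.4  0.3] M [ 0.08  0.01 -0.01] g 0.591 t 33.78
```

```bash
python3 chk.py && python3 -m crank '[[0.65,[0,0,0],[0,0,-0.035]],[0.65,[0,0,0],[0,0,0]],[0.65,[0,0,0],[0,0,0]]]' >/dev/null && python3 chk.py && python3 -m crank '[[0.65,[0,0,0],[0,0,-0.035]],[0.65,[0,0,0],[0,0,0]],[0.65,[0,0,0],[0,0,0]]]' >/dev/null && python3 chk.py && python3 -m crank '[[0.65,[0,0,0],[0,0,-0.035]],[0.65,[0,0,0],[0,0,0]],[0.65,[0,0,0],[0,0,0]]]' >/dev/null && python3 chk.py && python3 -m crank '[[0.65,[0,0,0],[0,0,-0.035]],[0.65,[0,0,0],[0,0,0]],[0.65,[0,0,0],[0,0,0]]]' >/dev/null && python3 chk.py && python3 -m crank '[[0.65,[0,0,0],[0,0,-0.035]],[0.65,[0,0,0],[0,0,0]],[0.65,[0,0,0],[0,0,0]]]' >/dev/null && python3 chk.py && python3 -m crank '[[0.65,[0,0,0],[0,0,-0.035]],[0.65,[0,0,0],[0,0,0]],[0.65,[0,0,0],[0,0,0]]]' >/dev/null && python3 chk.py
```

```text
yaw 0.872 turned 0.728 pos [0.5287 0.0151 0.1321] F [-0.1  0.4  0.3] M [ 0.08  0.01 -0.01] g 0.591 t 33.78
yaw 0.837 turned 0.763 pos [0.5287 0.0151 0.1322] F [-1.8 -0.1  0. ] M [0.07 0.04 0.02] g 0.588 t 34.03
yaw 0.802 turned 0.798 pos [0.5286 0.0151 0.1321] F [ 0.8 -0.5  0.1] M [ 0.11 -0.02 -0.04] g 0.585 t 34.28
yaw 0.767 turned 0.833 pos [0.5287 0.0151 0.1322] F [ 0.9  0.6 -0.2] M [ 0.1   0.02 -0.03] g 0.59 t 34.53
yaw 0.732 turned 0.868 pos [0.5287 0.0152 0.1322] F [-0.8  0.2 -0.7] M [ 0.1  -0.04 -0.03] g 0.586 t 34.78
yaw 0.697 turned 0.903 pos [0.5287 0.0152 0.1321] F [1.1 0.5 0.2] M [ 0.11 -0.12 -0.  ] g 0.59 t 35.03
yaw 0.662 turned 0.938 pos [0.5287 0.0151 0.1321] F [-0.   0.3 -0.9] M [ 0.17 -0.13 -0.05] g 0.59 t 35.28
```

```bash
python3 chk.py && python3 -m crank '[[0.65,[0,0,0],[0,0,-0.03]],[0.65,[0,0,0],[0,0,0]],[0.65,[0,0,0],[0,0,0]]]' >/dev/null && python3 chk.py && python3 -m crank '[[0.65,[0,0,0],[0,0,-0.03]],[0.65,[0,0,0],[0,0,0]],[0.65,[0,0,0],[0,0,0]]]' >/dev/null && python3 chk.py && python3 -m crank '[[0.65,[0,0,0],[0,0,-0.03]],[0.65,[0,0,0],[0,0,0]],[0.65,[0,0,0],[0,0,0]]]' >/dev/null && python3 chk.py && python3 -m crank '[[0.65,[0,0,0],[0,0,-0.03]],[0.65,[0,0,0],[0,0,0]],[0.65,[0,0,0],[0,0,0]]]' >/dev/null && python3 chk.py && python3 -m crank '[[0.65,[0,0,0],[0,0,-0.03]],[0.65,[0,0,0],[0,0,0]],[0.65,[0,0,0],[0,0,0]]]' >/dev/null && python3 chk.py && python3 -m crank '[[0.65,[0,0,0],[0,0,-0.03]],[0.65,[0,0,0],[0,0,0]],[0.65,[0,0,0],[0,0,0]]]' >/dev/null && python3 chk.py
```

```text
yaw 0.662 turned 0.938 pos [0.5287 0.0151 0.1321] F [-0.   0.3 -0.9] M [ 0.17 -0.13 -0.05] g 0.59 t 35.28
yaw 0.632 turned 0.968 pos [0.5287 0.0151 0.1321] F [ 1.   0.5 -1.3] M [ 0.09 -0.2   0.1 ] g 0.587 t 35.53
yaw 0.602 turned 0.998 pos [0.5286 0.0151 0.132 ] F [ 0.7 -0.1 -2.3] M [ 0.03 -0.23  0.04] g 0.592 t 35.78
yaw 0.572 turned 1.028 pos [0.5286 0.0151 0.132 ] F [ 0.9  0.6 -3.1] M [ 0.09 -0.26  0.21] g 0.591 t 36.03
```

Tightening has begun (Mz 0.21). Finer steps now.

```bash
python3 -m crank '[[0.65,[0,0,0],[0,0,-0.015]],[0.65,[0,0,0],[0,0,0]],[0.65,[0,0,0],[0,0,0]]]' >/dev/null; python3 chk.py; python3 -m crank '[[0.65,[0,0,0],[0,0,0]]]' >/dev/null; python3 chk.py
```

```text
yaw 0.556 turned 1.044 pos [0.5286 0.0152 0.132 ] F [ 1.7 -1.  -3.3] M [ 0.08 -0.23  0.36] g 0.586 t 36.28
yaw 0.555 turned 1.044 pos [0.5285 0.0151 0.132 ] F [ 1.4 -0.6 -3.7] M [ 0.02 -0.25  0.38] g 0.589 t 36.37
```

```bash
python3 -m crank '[[0.65,[0,0,0],[0,0,-0.011]],[0.65,[0,0,0],[0,0,0]],[0.65,[0,0,0],[0,0,0]]]' >/dev/null; python3 chk.py; python3 -m crank '[[0.65,[0,0,0],[0,0,0]]]' >/dev/null; python3 chk.py
```

```text
yaw 0.544 turned 1.056 pos [0.5286 0.0152 0.132 ] F [ 1.5 -0.3 -4.3] M [ 0.04 -0.21  0.42] g 0.586 t 36.62
yaw 0.544 turned 1.056 pos [0.5286 0.0152 0.132 ] F [ 0.9  0.7 -4.7] M [-0.03 -0.21  0.42] g 0.588 t 36.7
```

```bash
python3 -m crank '[[0.65,[0,0,0],[0,0,-0.009]],[0.65,[0,0,0],[0,0,0]],[0.65,[0,0,0],[0,0,0]]]' >/dev/null; python3 chk.py; python3 -m crank '[[0.65,[0,0,0],[0,0,0]]]' >/dev/null; python3 chk.py
```

```text
yaw 0.535 turned 1.065 pos [0.5285 0.0151 0.132 ] F [ 0.9  1.  -5.3] M [ 0.03 -0.21  0.4 ] g 0.591 t 36.95
yaw 0.535 turned 1.065 pos [0.5285 0.0151 0.132 ] F [ 0.8 -0.9 -5.4] M [ 0.02 -0.19  0.46] g 0.588 t 37.03
```

```bash
python3 -m crank '[[0.4,[0,0,0],[0,0,0]],[0.25,[0,0,0],[0,0,0]],[0.18,[0,0,0],[0,0,0]],[0.18,[0,0,0],[0,0,0]],[0.18,[0,0,0],[0,0,0]]]'; python3 -c "
from h import *
yaw()"
python3 -m crank '[[0.18,[0,0,0.5],[0,0,0]],[0.18,[0,0,1],[0,0,0]],[0.18,[0,0,2],[0,0,0]],[0.18,[0,0,3],[0,0,0]],[0.18,[0,0,3.5],[0,0,0]],[0.18,[0,0,0],[0,0,0]],[0.18,[0,0,0],[0,0,0]]]'
python3 - <<'E'
from h import *
p=look("wrist",["clamp_mid","rotor_mid","shaft_top","cross_pin"]); np.savez("w20.npz",**{k:np.array(p[k]) for k in("frame","intrinsics","cam_to_world")})
look("scene",["clamp_mid","rotor_mid","sieve_mid","bowl","cup","spatula"])
r=np.ascontiguousarray(rect(p,(.5287,.0152),.1454,.045,600)); hs=cv2.cvtColor(r,cv2.COLOR_BGR2HSV)
m=cv2.inRange(hs,(100,110,40),(125,255,255)); c,_=cv2.findContours(m,cv2.RETR_EXTERNAL,cv2.CHAIN_APPROX_NONE)
k=max(c,key=cv2.contourArea); h=cv2.convexHull(k); M=cv2.moments(h)
print(.5287+(M['m10']/M['m00']-300)*.15e-3,.0152-(M['m01']/M['m00']-300)*.15e-3,cv2.approxPolyDP(h,12,True)[:,0].tolist())
E
```

```text
clock: 37.45
position: [0.529, 0.0152, 0.1327]
ee_rot: [-0.187, 0.682, 0.187, 0.682]
ft_force: [0.1, -0.5, -0.4]
grip_width: 0.825
yaw 0.535 turned 1.065 pos [0.529  0.0152 0.1327] F [ 0.1 -0.5 -0.4] M [-0.03  0.01 -0.01] g 0.825 t 37.45
clock: 38.03
position: [0.5299, 0.0154, 0.2351]
ee_rot: [-0.187, 0.68, 0.186, 0.684]
ft_force: [-0.1, -0.9, -0.4]
grip_width: 0.816
wrist clamp_mid 0.92 [ 0.6263 -0.1508  0.0095] {}
wrist clamp_mid 0.6 [0.5305 0.0187 0.1383] {}
wrist rotor_mid 0.75 [0.5306 0.0156 0.1072] {}
wrist shaft_top 0.73 [0.5304 0.0158 0.1393] {}
wrist cross_pin 0.94 [0.527  0.0159 0.1384] {}
wrist cross_pin 0.3 [0.5273 0.0198 0.1357] {}
scene clamp_mid 0.66 [ 0.6267 -0.1492  0.0092] {}
scene clamp_mid 0.59 [0.5288 0.0162 0.1397] {}
scene rotor_mid 0.66 [0.5279 0.0203 0.1073] {}
scene sieve_mid 0.74 [0.5326 0.0179 0.0918] {}
scene sieve_mid 0.58 [ 0.4817 -0.6031  0.0102] {}
scene cup 0.81 [0.7079 0.1867 0.0014] {}
scene cup 0.75 [0.5272 0.0165 0.1396] {}
scene spatula 0.87 [ 0.7175 -0.02   -0.0051] {}
0.5280322520121943 0.015822563313847463 [[367, 114], [495, 294], [400, 468], [207, 475], [115, 328], [103, 272], [188, 119]]
```

Released and still upright. As a tightness check I'll regrip at the same yaw: near-zero moment means the ring held by itself.

```bash
python3 -m crank '[[0.18,[-0.08,-0.02,-3],[0,0,0]],[0.18,[0,0,-3],[0,0,0]],[0.18,[0,0,-2.5],[0,0,0]],[0.18,[0,0,-1.3],[0,0,0]],[0.18,[0,0,0],[0,0,0]],[0.18,[0,0,0],[0,0,0]],[0.18,[0,0,0],[0,0,0]]]'; python3 -c "
from h import *
yaw()"
```

```text
clock: 39.22
position: [0.5286, 0.0151, 0.1353]
ee_rot: [-0.187, 0.681, 0.187, 0.683]
ft_force: [-0.7, 0.3, 0.4]
grip_width: 0.819
yaw 0.535 turned 1.065 pos [0.5286 0.0151 0.1353] F [-0.7  0.3  0.4] M [-0.01  0.   -0.  ] g 0.819 t 39.22
```

```bash
python3 -m crank '[[0.4,[0,0,0],[0,0,0]],[0.65,[0,0,0],[0,0,0]],[0.65,[0,0,0],[0,0,0]],[0.65,[0,0,0],[0,0,0]],[0.65,[0,0,0],[0,0,0]]]' 40; python3 -c "
from h import *
yaw()"; python3 -m crank '[[0.65,[0,0,0],[0,0,-0.008]],[0.65,[0,0,0],[0,0,0]],[0.65,[0,0,0],[0,0,0]]]' >/dev/null;  python3 -c "
from h import *
yaw()"
```

```text
clock: 39.63
position: [0.5288, 0.015, 0.1357]
ee_rot: [-0.187, 0.681, 0.187, 0.683]
ft_force: [-1.0, 0.1, 6.4]
grip_width: 0.586
yaw 0.535 turned 1.065 pos [0.5288 0.015  0.1357] F [-1.   0.1  6.4] M [-0.14  0.32 -0.08] g 0.586 t 39.63
yaw 0.527 turned 1.073 pos [0.5288 0.015  0.1357] F [-0.6  0.1  7.4] M [-0.11  0.31  0.12] g 0.595 t 39.88
```

The moment was near zero on regrip and rose stiffly on a small turn, so the ring held its position and is tight. Releasing and clearing.

```bash
python3 -m crank '[[0.4,[0,0,0],[0,0,0]],[0.25,[0,0,0],[0,0,0]],[0.18,[0,0,0],[0,0,0]],[0.18,[0,0,0],[0,0,0]],[0.18,[0,0,0],[0,0,0]]]'; python3 -m crank '[[0.18,[0,0,0.5],[0,0,0]],[0.18,[0,0,1],[0,0,0]],[0.18,[0,0,2],[0,0,0]],[0.18,[0,0,3],[0,0,0]],[0.18,[0,0,3.5],[0,0,0]],[0.18,[0,0,0],[0,0,0]],[0.18,[0,0,0],[0,0,0]]]'
python3 - <<'E'
from h import *
st()
look("wrist",["clamp_mid","rotor_mid"]); look("top",["bowl","cup","spatula"])
print(manip.hand_in())
E
```

```text
clock: 40.3
position: [0.5277, 0.0149, 0.134]
ee_rot: [-0.184, 0.683, 0.184, 0.683]
ft_force: [-1.0, 0.3, 1.0]
grip_width: 0.82
clock: 40.88
position: [0.5291, 0.0152, 0.237]
ee_rot: [-0.185, 0.681, 0.184, 0.684]
ft_force: [-0.1, 0.4, -0.4]
grip_width: 0.817
t 40.88 pos [0.5291 0.0152 0.237 ] x [ 0.005 -0.    -1.   ] z [0.864 0.503 0.004] F [-0.1  0.4 -0.4] M [0.04 0.01 0.  ] g 0.817 q [ 0.47  0.17 -0.64  1.68  0.1   1.32  0.33]
wrist clamp_mid 0.83 [0.528  0.0195 0.1402] {}
wrist clamp_mid 0.72 [ 0.627  -0.1562  0.0089] {}
wrist clamp_mid 0.72 [0.5293 0.0151 0.1388] {}
wrist rotor_mid 0.74 [0.5286 0.0153 0.111 ] {}
top bowl 0.61 [ 0.4533  0.4173 -0.0009] {}
top cup 0.64 [ 0.7034  0.1889 -0.0017] {}
top spatula 0.64 [ 0.7225 -0.0202 -0.0019] {}
the job is handed in; nothing more can be done
None
```

The strainer is back together and the job was handed in at about 41 s. No verdict came back.

- **Sieve:** I laid the smaller disc on its seat with the brass pin inside a notch. I confirmed this in a picture, with at most about 25 N of contact. On the way down it brushed something sideways with about 2 N, so I shifted it 2 mm.
- **Rotor:** it went onto the square without resistance and met the washer at the height I had worked out. By tool height its mid is 35.5 mm below the shaft top.
- **Clamp ring:** I dropped it over the cross pin onto the hub and turned it clockwise 1.065 rad, to a steady moment of about 0.44 N m. That is slightly under the 0.5 N m target.
- **Tightness:** after letting go, I gripped the ring again at the same angle. The moment was near zero and rose stiffly on a 0.008 rad turn, so the ring had not unwound. The clamp-to-rotor force cannot be read directly. I estimate about 33 N from the washer's stiffness and the ramp, within the required 10–60 N.
- **Last checks:** the bowl, cup and spatula are within about 4 mm of their first positions, which is within detection noise. The gripper is open and clear above the parts.
- **Disagreement:** the networks put the clamp ring 3–5 mm higher than the tool did (0.138–0.140 m against about 0.135 m), and one detection was 4 mm off in y. Contact heights and grip positions agreed with each other, so I trusted those. I had no picture views left to check the finished ring by eye.

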